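# Riddle the kiln posts and clear the sorting board

## Task

Gather the kiln posts in the wooden crate: lift the basket a little off the sorting board and shake it over the board until all the sherds among its posts have dropped through the slots, tip its posts over its lip into the crate, and put in the posts that stand on the bench too. When all the posts are in, set the empty basket upright on the crate so that its four side tabs drop into the notches of the rim. Then sweep all the sherds along the board with the scraper block, off its open edge into the blue tub, and stand the scraper back on the bench on its foot; do not disturb the bowls or the brush pot.

Things in the scene. Friction and masses are not known exactly. Their poses are not given: they have to be found in the camera images.
- board: fixed wooden sorting board. Its flat surface, 250 mm long (x) and 210 mm wide (y), lies 60 mm above the bench. Rims 10 mm thick stand 11 mm above the surface along both sides and across the back (-x); the front (+x) is open. Origin on the bench under the middle of the surface; x points to the open edge
- tub: blue plastic scrap tub, fixed, 130 (x) x 250 (y) x 40 mm high, walls and floor 4 mm, tucked about 12 mm under the board's open edge, its rim 20 mm below the board's surface. Origin at the centre of its underside, x pointing away from the board
- crate: open wooden crate for kiln posts, fixed, 240 (x) x 220 (y) x 100 mm high, walls 8, floor 6 mm, left or right of the board. Each of the two rims along x (at y -106 and +106) has two notches, 18 mm wide, centred at x -55 and +55, their bottoms 86 mm above the bench. Seated with its tabs in the notches, either way round, the basket's origin is 72 mm above the crate's. Origin: centre of the underside
- basket: steel riddle basket, loose, 0.35 kg, on the board at first, lip (-x) to the robot. Floor x -75 to 75, 130 mm wide: four flat bars 10 mm wide along x, tops at z 18, slots of 18 mm between and beside them. Side walls 45 mm high, 138 mm over all; back wall at x 78. From each side wall two flat tabs, 12 mm wide, jut out at x -55 and 55, z 14 to 22, to y -118 and 118. Origin: mid-floor, at the feet
- basket_grip (a point): centre of the basket's grip: a wooden bar 16 mm thick (x), 22 mm high (z), 100 mm long (y), 107 mm above the basket's origin, on flat straps that rise from the side walls; axes as the basket's. To be taken across its thickness. Basket and posts weigh up to 0.75 kg
- basket_lip (a point): middle of the outer edge of the basket's pouring lip, which slopes up from the floor's end at x -75 to here (x -110, z 32 mm in the basket's frame). Fired clay slides on the basket's steel once it slopes about 25 degrees, so posts leave over the lip when the basket is tipped 60 degrees or more
- scraper: scraper block, loose, 0.25 kg: a wooden bar with a rubber foot, 34 mm thick (x), 170 mm long (y), 30 mm high, with a handle on its middle. It stands on its foot on the bench, on the other side of the board from the crate. Origin at the centre of the foot's underside
- scraper_grip (a point): centre of the upper part of the scraper's handle, 54 mm above the foot; the handle is 20 mm thick (x), 90 mm long (y) and spans heights 30 to 74 mm; axes as the scraper's
- bowl: bystander: fired bowl 120 mm wide, 50 mm high, on the bench beyond the work. Origin at the centre of its underside
- dish: bystander: raw clay bowl 110 mm wide, 40 mm high, on the bench. Origin at the centre of its underside
- brushpot: bystander: terracotta pot with brushes, 80 mm wide, 190 mm high in all, on the bench. Origin at the centre of its underside
- post1_c (a point): one of up to four square kiln posts of fired clay, 30 x 30 mm and 40 mm long with a hole down its length, 50 g; all alike. At the start 2 to 4 of them stand in the basket, the rest are absent. The point is its centre; z along its length
- post2_c (a point): one of up to four square kiln posts of fired clay, 30 x 30 mm and 40 mm long with a hole down its length, 50 g; all alike. At the start 2 to 4 of them stand in the basket, the rest are absent. The point is its centre; z along its length
- post3_c (a point): one of up to four square kiln posts of fired clay, 30 x 30 mm and 40 mm long with a hole down its length, 50 g; all alike. At the start 2 to 4 of them stand in the basket, the rest are absent. The point is its centre; z along its length
- post4_c (a point): one of up to four square kiln posts of fired clay, 30 x 30 mm and 40 mm long with a hole down its length, 50 g; all alike. At the start 2 to 4 of them stand in the basket, the rest are absent. The point is its centre; z along its length
- post5_c (a point): a loose square kiln post of fired clay like those in the basket, 30 x 30 mm and 40 mm long, 50 g. At the start 2 or 3 of these stand on the bench between the scraper and the robot, the rest are absent. The point is its centre; z along its length
- post6_c (a point): a loose square kiln post of fired clay like those in the basket, 30 x 30 mm and 40 mm long, 50 g. At the start 2 or 3 of these stand on the bench between the scraper and the robot, the rest are absent. The point is its centre; z along its length
- post7_c (a point): a loose square kiln post of fired clay like those in the basket, 30 x 30 mm and 40 mm long, 50 g. At the start 2 or 3 of these stand on the bench between the scraper and the robot, the rest are absent. The point is its centre; z along its length
- sherd1_c (a point): one of up to six broken bits of fired clay, about 13 x 11 mm and 8 to 10 mm high, 10 g. At the start 4 to 6 of them lie on the basket's bars between the posts, the rest are absent. The point is its centre
- sherd2_c (a point): one of up to six broken bits of fired clay, about 13 x 11 mm and 8 to 10 mm high, 10 g. At the start 4 to 6 of them lie on the basket's bars between the posts, the rest are absent. The point is its centre
- sherd3_c (a point): one of up to six broken bits of fired clay, about 13 x 11 mm and 8 to 10 mm high, 10 g. At the start 4 to 6 of them lie on the basket's bars between the posts, the rest are absent. The point is its centre
- sherd4_c (a point): one of up to six broken bits of fired clay, about 13 x 11 mm and 8 to 10 mm high, 10 g. At the start 4 to 6 of them lie on the basket's bars between the posts, the rest are absent. The point is its centre
- sherd5_c (a point): one of up to six broken bits of fired clay, about 13 x 11 mm and 8 to 10 mm high, 10 g. At the start 4 to 6 of them lie on the basket's bars between the posts, the rest are absent. The point is its centre
- sherd6_c (a point): one of up to six broken bits of fired clay, about 13 x 11 mm and 8 to 10 mm high, 10 g. At the start 4 to 6 of them lie on the basket's bars between the posts, the rest are absent. The point is its centre

How it is judged:
On the way, in this order (a step that is already met when the one before it is completed fails the run):
1. the basket is lifted off the board and held over it, and every sherd has fallen through its slots (z of each of sherd1_c, sherd2_c, sherd3_c, sherd4_c, sherd5_c, sherd6_c in the frame of basket below 0 m and z of basket in the frame of board above 0.072 m and horizontal distance between basket and board below 0.12 m), for 0.2 s.
2. the basket is tipped (more than 40 degrees) over the crate (angle between basket's own z axis and vertical above 0.7 rad and horizontal distance between basket_lip and crate below 0.17 m), for 0.1 s.
3. with all the posts in the crate, the basket sits on it with its four tabs down in the notches (x of basket in the frame of crate between -0.008 and 0.008 m and y of basket in the frame of crate between -0.014 and 0.014 m and z of basket in the frame of crate between 0.066 and 0.078 m and angle between basket's own z axis and vertical below 0.06 rad and angle between the x axis of basket and the x axis of crate, either way round below 0.12 rad and x of post1_c in the frame of crate between -0.112 and 0.112 m and y of post1_c in the frame of crate between -0.102 and 0.102 m and z of post1_c in the frame of crate between 0 and 0.075 m and x of post2_c in the frame of crate between -0.112 and 0.112 m and y of post2_c in the frame of crate between -0.102 and 0.102 m and z of post2_c in the frame of crate between 0 and 0.075 m and x of post3_c in the frame of crate between -0.112 and 0.112 m and y of post3_c in the frame of crate between -0.102 and 0.102 m and z of post3_c in the frame of crate between 0 and 0.075 m and x of post4_c in the frame of crate between -0.112 and 0.112 m and y of post4_c in the frame of crate between -0.102 and 0.102 m and z of post4_c in the frame of crate between 0 and 0.075 m and x of post5_c in the frame of crate between -0.112 and 0.112 m and y of post5_c in the frame of crate between -0.102 and 0.102 m and z of post5_c in the frame of crate between 0 and 0.075 m and x of post6_c in the frame of crate between -0.112 and 0.112 m and y of post6_c in the frame of crate between -0.102 and 0.102 m and z of post6_c in the frame of crate between 0 and 0.075 m and x of post7_c in the frame of crate between -0.112 and 0.112 m and y of post7_c in the frame of crate between -0.102 and 0.102 m and z of post7_c in the frame of crate between 0 and 0.075 m), for 0.2 s.
4. the scraper block, held in the fingers, is swept down to the board's open edge with its foot on the board (contact force between the fingers and scraper above 1 N and z of scraper in the frame of board between 0.054 and 0.072 m and x of scraper in the frame of board between 0.075 and 0.16 m and y of scraper in the frame of board between -0.06 and 0.06 m), for 0.1 s.
At the end, for the whole second after the job is handed in: every post lies in the crate (below 75 mm) and every sherd in the tub (below its rim), centres inside the walls; the basket sits upright on the crate, all four tabs down in the notches (height within 6 mm, tilt 3 degrees); the scraper stands on its foot on the bench (tilt 9 degrees); both at rest (all of step 3 and x of sherd1_c in the frame of tub between -0.061 and 0.061 m and y of sherd1_c in the frame of tub between -0.121 and 0.121 m and z of sherd1_c in the frame of tub between 0 and 0.038 m and x of sherd2_c in the frame of tub between -0.061 and 0.061 m and y of sherd2_c in the frame of tub between -0.121 and 0.121 m and z of sherd2_c in the frame of tub between 0 and 0.038 m and x of sherd3_c in the frame of tub between -0.061 and 0.061 m and y of sherd3_c in the frame of tub between -0.121 and 0.121 m and z of sherd3_c in the frame of tub between 0 and 0.038 m and x of sherd4_c in the frame of tub between -0.061 and 0.061 m and y of sherd4_c in the frame of tub between -0.121 and 0.121 m and z of sherd4_c in the frame of tub between 0 and 0.038 m and x of sherd5_c in the frame of tub between -0.061 and 0.061 m and y of sherd5_c in the frame of tub between -0.121 and 0.121 m and z of sherd5_c in the frame of tub between 0 and 0.038 m and x of sherd6_c in the frame of tub between -0.061 and 0.061 m and y of sherd6_c in the frame of tub between -0.121 and 0.121 m and z of sherd6_c in the frame of tub between 0 and 0.038 m and linear speed of each of basket, scraper below 0.03 m/s and height (world z) of scraper below 0.012 m and angle between scraper's own z axis and vertical below 0.15 rad); the robot touches nothing.
It fails at once if the bowl is pushed more than 30 mm or tipped (distance of bowl from where it was at the start of the episode above 0.03 m or angle between bowl's own z axis and vertical above 0.35 rad).
It fails at once if the dish is pushed more than 30 mm or tipped (distance of dish from where it was at the start of the episode above 0.03 m or angle between dish's own z axis and vertical above 0.35 rad).
It fails at once if the brushpot is pushed more than 30 mm or tipped (distance of brushpot from where it was at the start of the episode above 0.03 m or angle between brushpot's own z axis and vertical above 0.35 rad).
Of post1, post2, post3, post4 only 2 to 4 are there at a start; the rules pass over those that are not, and their reading is None.
Of post5, post6, post7 only 2 to 3 are there at a start; the rules pass over those that are not, and their reading is None.
Of sherd1, sherd2, sherd3, sherd4, sherd5, sherd6 only 4 to 6 are there at a start; the rules pass over those that are not, and their reading is None.
At some moment in a run one of scraper, basket, post5, post6, post7 may be knocked a few centimetres aside while the robot is not near it.
It also fails if it takes over 210 s, if anything falls off the work surface, if the arm or the gripper's body presses on something with over 40 N, if the wrist force passes 120 N, or if a joint passes its speed limit or range.

## Robot

A 7-joint arm with a two-finger parallel gripper is mounted at the origin on the work surface. World frame = base frame: x ahead of the robot, y to its left, z up, the work surface at z = 0. Lengths are in m, angles in rad, forces in N, time in s.
With the tool pointing down it reaches from about 0.4 to 0.85 m from the base axis. Payload 10.4 kg.
Tool frame: the origin (TCP) lies between the finger pads; the fingertips stand 22 mm ahead of it and the grasp point (between the pads) lies 3 mm ahead of it; z points along the fingers, y is the line along which they close (so a half turn about z gives the same grasp; the last joint's range is limited). The gripper opens to 85 mm and grips with 20 to 120 N. Pads are 22 mm wide; open, the fingers measure 114 mm over their backs; the gripper's body (76 mm by 85 mm) begins 54 mm behind the grasp point. The pads swing forward as they close: fully open they stand 13 mm farther back than shut.
Start: joints at [1.201, 0.332, -0.065, 1.46, 0.022, 1.35, -0.088], TCP at [0.212, -0.588, 0.253] pointing down, gripper open.
Joint ranges: [-2.6, 2.6], [-0.5, 2.12], [-1.47, 1.34], [0.16, 2.42], [-1.27, 4.41], [0.06, 2.06], [-2.6, 2.6]. Speed limits (rad/s): [2.22, 2.22, 2.79, 2.79, 3.14, 3.14, 3.14].

## Interface

Orientations are given as a unit quaternion [x, y, z, w].
In Python, from workcell import manip, camera, ticket, boxes_of, outline_of gives the robot as it stands.
- The arm moves only by the tool carry_out, never from a script. Its argument "deltas" is a list of rows, each a list of 5 numbers: the shift along the tool's x, y, z as a fraction of full scale, then the turn about the tool's z as a fraction of full scale, then the opening, from -1 (shut) to 1 (fully open), so that 0 is half open. In form: [[tx, ty, tz, spin, gripper], ...]. A call has 1 to 20 rows; each row is the pose to reach, as a shift and turn from the pose commanded when the call began, along the tool's axes at that moment; what a row does not reach only later rows make up. Full scale, the value 1, is 150 mm for a shift and 30 degrees for a turn. A row lasts 1/8 s, in which the tool goes at most 62.5 mm and 10.7 degrees, less where a joint would pass 70% of its speed; a pose out of reach is approached as far as the arm can. A call with a number of a shift or a turn outside -1 to 1 is refused whole. A call with a gripper value outside its range is refused whole. The fingers move at their own pace and stop on an object; "force" is the grip in N (left out, the last holds). Time passes only in rows, so rows that repeat a pose let the fingers close. It gives the time, the measured TCP pose, the force, the opening and the grip force at its end, in the units of the state.
- manip.get_obs(): the state, without advancing time (a new reading comes with each control period).
- camera(name): name is "scene" or "top" or "wrist"; returns a dict with "img" (384x512x3 uint8, red, green, blue), "depth" (384x512 float32, m along the optical axis (not along the pixel's ray), 0 where there is no reading), "vertical_fov" (degrees; the focal length in pixels is half the picture's height over the tangent of half this angle, whatever the lens; pixels are square), "cx", "cy" (the principal point, pixels), "R" (3x3) and "t" (3): a world point X has camera coordinates R X + t. Camera axes: x right, y down, z forward; pixel columns grow to the right and rows downward; lengths in m; the calibration is good to about 2 mm. A picture is of the moment at which its call begins.
- ticket.hand_in(): hands the job in; it is judged then, once.
Trained networks look in a picture, given as the dict that the camera call returned (one of the last four; its "shot" number tells which), for a name from the list of things; names that differ only in an ending like _2 or _b are one class to them, and where a whole thing is asked for, a point or a joint stands for the part that bears it (a point fixed in the world has none). Each returns a list of dicts, best first, with "conf" (0 to 1); they miss things now and then, are a little off and sometimes report something else, mostly with a low value. They report only what shows in the picture. A call takes as long as a camera call.
- boxes_of(query, picture): "position" ([x, y, z] in m, in world coordinates, good to about 4 mm: the middle of the surface that is visible of it).
- outline_of(query, picture): "region" (384x512 bool, what is visible of it).
The state is a dict: "clock": time; "joint_pos": joint angles; "joint_velocities": joint speeds; "tau": joint torques, N m; "position": TCP position; "ee_rot": TCP orientation; "ft_force": force on the tool from outside, world axes, zero at the start; "torque": the same for the moment, N m; "grip_width": opening from 0.0 (shut) to 1.0 (fully open); "grasp_force": force on a finger pad.
Only numpy, scipy, OpenCV 4.12 (cv2) and the standard library are available. Lean on these libraries where they do the work, as an engineer would, in place of code of your own. Each camera call takes 0.05 s, during which the arm holds its last target. There are 200 camera calls.

## Working session

There is one attempt and no reset: what is moved stays moved. The work goes in short steps, Python scripts to look and compute and a tool call to move; the robot and the scene stay as the last step left them, time stands still between calls to the robot, and variables do not carry over. Pictures are saved under pics/ and viewed, at most 15 in all, crops included, and the job is handed in when it is done.

Besides the shell and the picture viewer there is one more tool, called after "Request:" by a JSON object that holds its "fn" and its "kwargs". carry_out: Moves the arm, as the interface text tells. Its arguments: {"type":"object","properties":{"deltas":{"type":"array","items":{"type":"array","items":{"type":"number"}}},"force":{"type":"number"}},"required":["deltas"]}

```bash
mkdir -p pics; ls; cat > h.py <<'E'
import numpy as np, cv2
from workcell import manip, camera, ticket, boxes_of, outline_of
from scipy.spatial.transform import Rotation as Rn
def world(p):
    d=p["depth"];h,w=d.shape;f=h/2/np.tan(np.radians(p["vertical_fov"])/2)
    v,u=np.mgrid[:h,:w]
    c=np.stack([(u-p["cx"])/f*d,(v-p["cy"])/f*d,d],-1)
    W=(c-p["t"])@p["R"]
    W[d<=0]=np.nan
    return W
def save(p,n): cv2.imwrite("pics/"+n,p["img"][:,:,::-1])
def st():
    o=manip.get_obs()
    print("t",round(o["clock"],2),"pos",np.round(o["position"],4),"R",np.round(Rn.from_quat(o["ee_rot"]).as_matrix(),3).tolist(),"w",round(float(o["grip_width"]),3),"f",np.round(o["ft_force"],1),"q",np.round(o["joint_pos"],2))
    return o
E
python3 - <<'E'
from h import *
st()
for n in("scene","top"):
    p=camera(n);save(p,n+"0.png")
    for q in["board","tub","crate","basket","basket_grip","basket_lip","scraper","scraper_grip","bowl","dish","brushpot","post1_c","post5_c","sherd1_c"]:
        print(n,q,[(np.round(b["position"],3).tolist(),round(b["conf"],2)) for b in boxes_of(q,p) if b["conf"]>.3])
E
cd pics; python3 -c "
import cv2,numpy as np
cv2.imwrite('a.png',np.vstack([cv2.imread('scene0.png'),cv2.imread('top0.png')])[:, :])"
```

```text
pics
t 0.0 pos [ 0.2123 -0.5875  0.2525] R [[0.94, 0.34, -0.001], [0.34, -0.94, 0.001], [-0.0, -0.001, -1.0]] w 1.002 f [ 0.4  0.3 -0.7] q [ 1.2   0.33 -0.06  1.46  0.02  1.35 -0.09]
scene board [([0.595, -0.033, 0.065], 0.69)]
scene tub [([0.748, -0.002, 0.008], 0.83)]
scene crate [([0.554, 0.346, 0.035], 0.66)]
scene basket [([0.577, -0.026, 0.094], 0.63)]
scene basket_grip [([0.578, -0.022, 0.089], 0.89), ([0.487, -0.365, 0.035], 0.7)]
scene basket_lip [([0.58, -0.021, 0.088], 0.6), ([0.522, 0.003, 0.118], 0.44)]
scene scraper [([0.58, -0.354, 0.027], 0.57), ([0.558, 0.348, 0.034], 0.44)]
scene scraper_grip [([0.58, -0.353, 0.034], 0.81)]
scene bowl [([0.28, 0.41, 0.032], 0.6)]
scene dish [([0.484, -0.567, 0.019], 0.62), ([0.556, 0.348, 0.035], 0.4)]
scene brushpot [([0.525, 0.552, 0.069], 0.59)]
scene post1_c []
scene post5_c [([0.526, -0.445, 0.042], 0.6)]
scene sherd1_c []
top board [([0.556, -0.007, 0.06], 0.93)]
top tub [([0.761, 0.002, 0.008], 0.97)]
top crate [([0.565, 0.339, 0.004], 0.94)]
top basket [([0.56, -0.02, 0.085], 0.89)]
top basket_grip [([0.562, -0.019, 0.085], 0.92), ([0.524, -0.04, 0.122], 0.55)]
top basket_lip [([0.559, -0.015, 0.085], 0.97), ([0.563, -0.34, 0.031], 0.57)]
top scraper []
top scraper_grip [([0.561, -0.342, 0.027], 0.9)]
top bowl [([0.3, 0.398, 0.021], 0.73)]
top dish [([0.504, -0.574, 0.02], 0.97), ([0.478, -0.363, 0.038], 0.72), ([0.564, -0.339, 0.027], 0.44)]
top brushpot [([0.519, 0.557, 0.068], 0.88)]
top post1_c [([0.519, 0.006, 0.119], 0.51)]
top post5_c [([0.514, -0.447, 0.042], 0.64)]
top sherd1_c []
```

View pics/scene0.png

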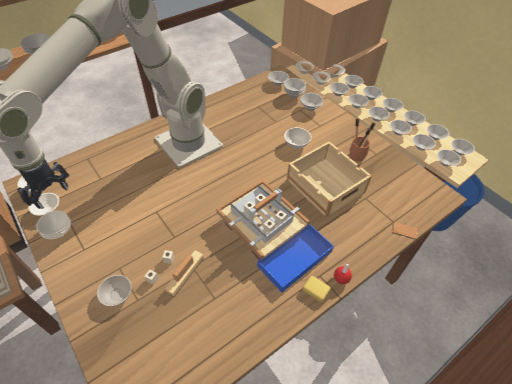

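View pics/top0.png

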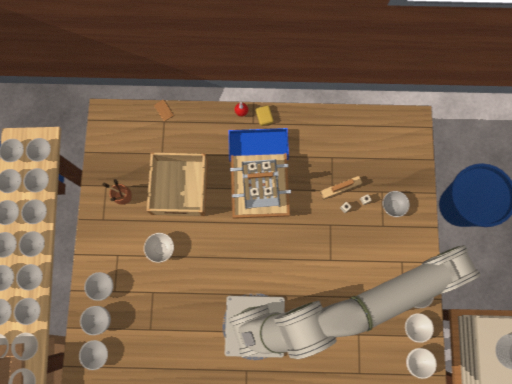

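Four posts are in the basket (scene px ~265,213), two stand on the bench (150,275; 168,256), and the scraper is at (185,272). The crate is on the left, at about (330,178). Next I move the wrist camera over the bench posts.

Request:
{"fn": "carry_out", "kwargs": {"deltas": [[0.35,-0.08,0,0.2,1],[0.7,-0.15,0,0.4,1],[1,-0.2,0,0.66,1],[1,-0.2,0,0.66,1]]}}

```text
clock: 2.0
position: [0.3477, -0.5056, 0.2533]
ee_rot: [1.0, 0.003, 0.001, -0.001]
ft_force: [-0.2, 0.2, 0.2]
grip_width: 1.002
grasp_force: 0.0
```

```bash
python3 - <<'E'
from h import *
st()
E
```

```text
t 2.0 pos [ 0.3477 -0.5056  0.2533] R [[1.0, 0.007, 0.002], [0.007, -1.0, 0.001], [0.002, -0.001, -1.0]] w 1.002 f [-0.2  0.2  0.2] q [ 0.98  0.31 -0.1   1.49  0.03  1.34 -0.69]
```

Request:
{"fn": "carry_out", "kwargs": {"deltas": [[0.4,-0.2,0,0,1],[0.8,-0.5,0,0,1],[0.9,-0.64,0,0,1],[0.9,-0.64,0,0,1]]}}

```text
clock: 2.5
position: [0.4808, -0.4094, 0.2533]
ee_rot: [1.0, 0.004, 0.0, -0.001]
ft_force: [-1.3, -0.0, 0.3]
grip_width: 1.0
grasp_force: 0.0
```

```bash
cat >> h.py <<'E'
def tops(p,z0,z1,box,amin=200):
    "rects (center,size,yaw deg) of blobs with height in z0..z1 inside world box"
    W=world(p);m=(W[...,2]>z0)&(W[...,2]<z1)&(W[...,0]>box[0])&(W[...,0]<box[1])&(W[...,1]>box[2])&(W[...,1]<box[3])
    m=cv2.morphologyEx(m.astype(np.uint8),cv2.MORPH_OPEN,np.ones((3,3)))
    n,l,s,_=cv2.connectedComponentsWithStats(m)
    for i in range(1,n):
        if s[i,4]<amin: continue
        P=W[l==i];r=cv2.minAreaRect((P[:,:2]*1000).astype(np.float32))
        print("  blob c",np.round(r[0],1),"sz",np.round(r[1],1),"ang",round(r[2],1),"z",np.round(np.median(P[:,2])*1000,1),"px",s[i,:5].tolist())
E
python3 - <<'E'
from h import *
st()
p=camera("wrist");save(p,"w1.png")
print("campos",np.round(-p["R"].T@p["t"],3))
for q in["post5_c","scraper","scraper_grip"]:
    print(q,[(np.round(b["position"],3).tolist(),round(b["conf"],2)) for b in boxes_of(q,p) if b["conf"]>.3])
print("posts");tops(p,.034,.048,(.3,.6,-.55,-.25))
print("handle");tops(p,.066,.085,(.3,.75,-.55,-.2))
E
```

```text
t 2.5 pos [ 0.4808 -0.4094  0.2533] R [[1.0, 0.008, 0.001], [0.008, -1.0, 0.001], [0.001, -0.001, -1.0]] w 1.0 f [-1.3 -0.   0.3] q [ 0.77  0.35 -0.18  1.44  0.06  1.36 -0.97]
campos [ 0.55  -0.409  0.374]
post5_c [([0.524, -0.444, 0.037], 0.64)]
scraper [([0.569, -0.357, 0.029], 0.89)]
scraper_grip [([0.569, -0.357, 0.032], 0.57)]
posts
  blob c [ 499.9 -531. ] sz [ 37.2 100.4] ang 89.7 z 39.5 px [360, 95, 43, 98, 560]
  blob c [ 519.2 -446.6] sz [30.2 30. ] ang 27.9 z 39.9 px [279, 107, 37, 38, 872]
  blob c [ 484.3 -363.5] sz [29.9 30.1] ang 43.9 z 39.9 px [198, 140, 38, 38, 822]
handle
  blob c [ 568.8 -347. ] sz [20.3 89.2] ang 22.8 z 73.7 px [142, 42, 98, 59, 2445]
```

View pics/w1.png

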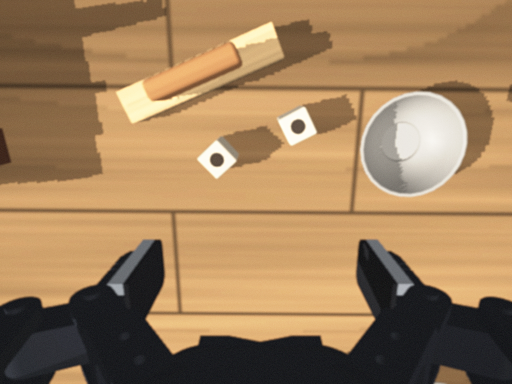

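Request:
{"fn": "carry_out", "kwargs": {"deltas": [[0.1,0.1,0.3,-0.31,0.3],[0.255,0.25,0.6,-0.62,0.3],[0.255,0.25,0.6,-0.93,0.3],[0.255,0.25,0.6,-0.93,0.3],[0.255,0.25,0.6,-0.93,0.3]]}}

```text
clock: 3.32
position: [0.5161, -0.4509, 0.1644]
ee_rot: [0.971, 0.239, 0.0, 0.001]
ft_force: [-0.8, 0.0, -0.4]
grip_width: 0.651
grasp_force: 0.0
```

```bash
python3 - <<'E'
from h import *
st()
E
```

```text
t 3.33 pos [ 0.5161 -0.4509  0.1644] R [[0.885, 0.465, 0.001], [0.465, -0.885, -0.001], [0.0, 0.002, -1.0]] w 0.651 f [-0.8  0.  -0.4] q [ 0.82  0.53 -0.24  1.38  0.13  1.24 -0.52]
```

Request:
{"fn": "carry_out", "kwargs": {"deltas": [[0,0,0.3,0,0.3],[0,0,0.5,0,0.3],[0,0,0.5,0,0.3],[0,0,0.5,0,0.3]]}}

```text
clock: 3.82
position: [0.5172, -0.4507, 0.0906]
ee_rot: [0.971, 0.241, 0.001, 0.001]
ft_force: [-1.0, -0.8, 0.7]
grip_width: 0.654
grasp_force: 0.0
```

Request:
{"fn": "carry_out", "kwargs": {"deltas": [[0.025,-0.018,0.2,0,0.3],[0.025,-0.018,0.39,0,0.3],[0.025,-0.018,0.39,0,0.3],[0.025,-0.018,0.39,0,-1],[0.025,-0.018,0.39,0,-1],[0.025,-0.018,0.39,0,-1],[0.025,-0.018,0.39,0,-1],[0.025,-0.018,0.39,0,-1]], "force": 30}}

```text
clock: 4.82
position: [0.5197, -0.4467, 0.0324]
ee_rot: [0.97, 0.242, 0.001, 0.002]
ft_force: [-0.4, 0.7, 6.9]
grip_width: 0.347
grasp_force: 31.8
```

Request:
{"fn": "carry_out", "kwargs": {"deltas": [[0,0,-0.3,0,-1],[0,0,-0.7,0,-1],[0,0,-1,0,-1],[0,0,-1,0,-1]]}}

```text
clock: 5.32
position: [0.5204, -0.4471, 0.1859]
ee_rot: [0.97, 0.242, 0.003, 0.004]
ft_force: [0.1, -0.9, -0.6]
grip_width: 0.346
grasp_force: 30.8
```

Request:
{"fn": "carry_out", "kwargs": {"deltas": [[0,0,-0.3,0,-1],[0,0,-0.6,0,-1],[0,0,-0.6,0,-1]]}}

```text
clock: 5.7
position: [0.5197, -0.4465, 0.274]
ee_rot: [0.97, 0.242, 0.002, 0.003]
ft_force: [0.9, -1.1, -0.6]
grip_width: 0.347
grasp_force: 30.8
```

```bash
python3 - <<'E'
from h import *
st()
p=camera("top")
print("rim");tops(p,.093,.108,(.4,.72,.2,.5),30)
print("board rim");tops(p,.066,.075,(.4,.72,-.15,.15),30)
print("bar");tops(p,.170,.190,(.4,.72,-.15,.15),10)
E
```

```text
t 5.7 pos [ 0.5197 -0.4465  0.274 ] R [[0.883, 0.469, 0.005], [0.469, -0.883, -0.004], [0.003, 0.006, -1.0]] w 0.347 f [ 0.9 -1.1 -0.6] q [ 0.81  0.47 -0.24  1.24  0.11  1.44 -0.51]
rim
board rim
bar
  blob c [578.7 -31.6] sz [17.4 38.8] ang 0.9 z 177.7 px [261, 172, 11, 5, 49]
  blob c [572.1  28.9] sz [11.7 21.8] ang 22.2 z 181.3 px [248, 174, 6, 4, 20]
  blob c [572.    5.1] sz [12.2 11.6] ang 1.2 z 177.0 px [255, 174, 4, 4, 15]
```

Request:
{"fn": "carry_out", "kwargs": {"deltas": [[0.15,-0.25,-0.08,0,-1],[0.3,-0.5,-0.08,0,-1],[0.54,-0.9,-0.08,0,-1]]}}

```text
clock: 6.12
position: [0.5253, -0.2955, 0.2797]
ee_rot: [0.971, 0.24, -0.001, -0.001]
ft_force: [0.9, 1.2, -0.5]
grip_width: 0.347
grasp_force: 30.8
```

Request:
{"fn": "carry_out", "kwargs": {"deltas": [[0.18,-0.3,-0.04,0,-1],[0.36,-0.6,-0.08,0,-1],[0.54,-0.9,-0.08,0,-1]]}}

```text
clock: 6.5
position: [0.534, -0.137, 0.2926]
ee_rot: [0.97, 0.242, -0.001, -0.0]
ft_force: [0.1, -0.2, -0.3]
grip_width: 0.346
grasp_force: 30.8
```

Request:
{"fn": "carry_out", "kwargs": {"deltas": [[0.18,-0.3,-0.04,0,-1],[0.36,-0.6,-0.08,0,-1],[0.54,-0.9,-0.08,0,-1],[0.54,-0.9,-0.08,0,-1],[0.54,-0.9,-0.08,0,-1]]}}

```text
clock: 7.12
position: [0.5424, 0.0177, 0.3045]
ee_rot: [0.97, 0.242, -0.001, 0.0]
ft_force: [0.8, -1.0, -0.5]
grip_width: 0.348
grasp_force: 30.8
```

```bash
python3 - <<'E'
from h import *
st()
p=camera("wrist");save(p,"w2.png")
B=(.4,.75,-.2,.15)
print("posts");tops(p,.108,.125,B)
print("bar");tops(p,.165,.190,B,50)
print("boardrim");tops(p,.066,.076,B,100)
print("sherd",[(np.round(b["position"],3).tolist(),round(b["conf"],2)) for b in boxes_of("sherd1_c",p)])
E
```

```text
t 7.12 pos [0.5424 0.0177 0.3045] R [[0.883, 0.469, -0.002], [0.469, -0.883, -0.001], [-0.002, -0.0, -1.0]] w 0.348 f [ 0.8 -1.  -0.5] q [ 0.35  0.17 -0.53  1.58  0.09  1.42 -1.26]
posts
  blob c [624.9  25.4] sz [30.1 30.1] ang 13.9 z 118.0 px [276, 65, 40, 40, 1147]
  blob c [630.6 -31. ] sz [30.  30.9] ang 12.6 z 117.9 px [331, 90, 41, 39, 1130]
  blob c [521.  14.] sz [30.3 30. ] ang 9.2 z 117.8 px [236, 169, 36, 37, 930]
  blob c [525.4 -39.7] sz [30.  29.9] ang 8.8 z 117.8 px [286, 190, 36, 36, 876]
bar
  blob c [576.   -8.2] sz [ 17.9 138.4] ang 5.8 z 177.3 px [224, 118, 169, 85, 3577]
boardrim
  blob c [649.5 109. ] sz [46.3 10.4] ang 3.2 z 71.0 px [217, 0, 27, 46, 535]
  blob c [564.4 104. ] sz [99.1 10.4] ang 3.2 z 71.0 px [178, 57, 43, 90, 978]
  blob c [ 672.  -109.8] sz [47.4 11.3] ang 2.8 z 70.9 px [408, 85, 32, 44, 508]
  blob c [ 612.2 -113.2] sz [47.8 11.5] ang 3.3 z 70.8 px [380, 138, 30, 41, 462]
  blob c [463.7  66.1] sz [79.1 73.9] ang 3.4 z 70.8 px [150, 156, 61, 82, 1124]
  blob c [ 550.  -117.1] sz [11.9 26.9] ang 88.3 z 70.7 px [357, 195, 18, 23, 219]
  blob c [ 495.8 -120.2] sz [54.3 11. ] ang 3.8 z 70.7 px [332, 226, 26, 40, 396]
sherd [([0.586, 0.037, 0.085], 0.45)]
```

View pics/w2.png

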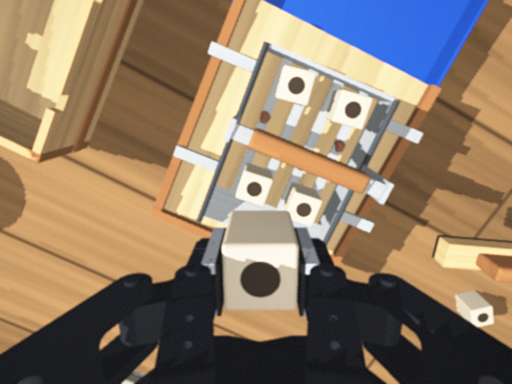

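Request:
{"fn": "carry_out", "kwargs": {"deltas": [[0.15,-0.25,-0.04,0,-1],[0.33,-0.55,-0.08,0,-1],[0.54,-0.9,-0.08,0,-1]]}}

```text
clock: 7.6
position: [0.5519, 0.1748, 0.318]
ee_rot: [0.971, 0.239, 0.0, 0.0]
ft_force: [1.8, 0.4, -0.7]
grip_width: 0.344
grasp_force: 30.8
```

Request:
{"fn": "carry_out", "kwargs": {"deltas": [[0.18,-0.3,-0.04,0,-1],[0.36,-0.6,-0.08,0,-1],[0.54,-0.9,-0.08,0,-1],[0.54,-0.9,-0.08,0,-1],[0.54,-0.9,-0.08,0,-1]]}}

```text
clock: 8.22
position: [0.56, 0.3315, 0.3291]
ee_rot: [0.971, 0.241, -0.0, 0.001]
ft_force: [-0.4, -0.2, -0.3]
grip_width: 0.342
grasp_force: 30.8
```

```bash
python3 - <<'E'
from h import *
st()
p=camera("wrist");save(p,"w3.png")
B=(.38,.75,.17,.5)
print("rim");tops(p,.093,.106,B,60)
print("notch");tops(p,.080,.0905,B,10)
E
```

```text
t 8.22 pos [0.56   0.3315 0.3291] R [[0.884, 0.468, -0.0], [0.468, -0.884, -0.001], [-0.001, 0.001, -1.0]] w 0.342 f [-0.4 -0.2 -0.3] q [-0.15  0.44 -0.67  1.23  0.27  1.56 -1.86]
rim
  blob c [650.4 329.9] sz [222.6  56.9] ang 89.9 z 99.9 px [194, 1, 213, 156, 3035]
  blob c [558.  436.2] sz [ 8.6 92.2] ang 90.0 z 99.8 px [152, 74, 41, 81, 787]
  blob c [465.2 394.5] sz [92.8 57.5] ang 89.0 z 99.6 px [126, 166, 77, 75, 1070]
  blob c [557.8 224.6] sz [91.9  9.3] ang 0.1 z 99.6 px [319, 168, 48, 71, 704]
notch
  blob c [613.3 436.1] sz [18.4  8.3] ang 0.1 z 86.0 px [190, 59, 14, 18, 156]
  blob c [659.4 227.9] sz [13.7  1.1] ang 2.2 z 84.6 px [381, 116, 9, 12, 46]
  blob c [601.9 224.3] sz [ 9.3 94.4] ang 89.9 z 85.6 px [335, 130, 46, 72, 357]
  blob c [500.4 436.3] sz [15.8  8.1] ang 0.2 z 86.0 px [149, 155, 12, 13, 102]
  blob c [446.  414.8] sz [33.7  2.5] ang 87.5 z 85.2 px [141, 201, 26, 15, 113]
  blob c [538.4 228.3] sz [13.2  1.2] ang 0.3 z 84.8 px [325, 208, 7, 10, 35]
  blob c [445.9 368.6] sz [55.1  1.6] ang 89.6 z 85.6 px [168, 215, 42, 22, 180]
  blob c [509.7 228.2] sz [13.   6.2] ang 26.7 z 85.5 px [313, 228, 7, 10, 45]
```

View pics/w3.png

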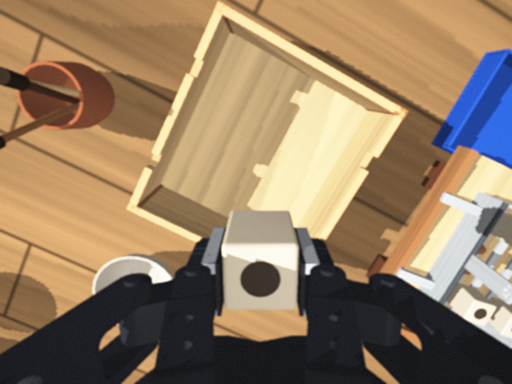

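Request:
{"fn": "carry_out", "kwargs": {"deltas": [[0.2,0,0.2,0,-1],[0.47,-0.04,0.5,0,-1],[0.47,-0.04,0.94,0,-1],[0.47,-0.04,0.94,0,-1]]}}

```text
clock: 8.78
position: [0.6179, 0.3676, 0.1836]
ee_rot: [0.971, 0.241, -0.004, 0.002]
ft_force: [0.6, -1.1, 0.5]
grip_width: 0.344
grasp_force: 30.7
```

Request:
{"fn": "carry_out", "kwargs": {"deltas": [[0,0,0.3,0,-1],[0,0,0.65,0,-1],[0,0,0.94,0,-1],[0,0,0.94,0,-1],[0,0,0.94,0,0],[0,0,0.94,0,0],[0,0,0.94,0,0],[0,0,0.8,0,0]]}}

```text
clock: 9.78
position: [0.618, 0.3707, 0.0686]
ee_rot: [0.97, 0.242, -0.001, 0.0]
ft_force: [-0.4, 0.5, 0.1]
grip_width: 0.501
grasp_force: 0.0
```

Request:
{"fn": "carry_out", "kwargs": {"deltas": [[0,0,-0.3,0,0],[0,0,-0.7,0.1,0],[0,0,-1,0.4,0],[0,0,-1,0.63,0],[0,0,-1,0.63,0]]}}

```text
clock: 10.4
position: [0.6187, 0.3715, 0.2208]
ee_rot: [0.997, 0.08, 0.001, -0.0]
ft_force: [0.1, -0.5, 0.1]
grip_width: 0.501
grasp_force: 0.0
```

Request:
{"fn": "carry_out", "kwargs": {"deltas": [[-0.12,0.25,-0.2,0,0],[-0.24,0.5,-0.4,0,0],[-0.36,0.745,-0.6,0,0]]}}

```text
clock: 10.78
position: [0.5823, 0.251, 0.3095]
ee_rot: [0.997, 0.081, -0.0, 0.0]
ft_force: [0.8, -0.2, 0.6]
grip_width: 0.498
grasp_force: 0.0
```

Request:
{"fn": "carry_out", "kwargs": {"deltas": [[-0.12,0.25,0,0,0],[-0.24,0.5,0,0,0],[-0.36,0.745,0,0,0]]}}

```text
clock: 11.15
position: [0.5464, 0.1321, 0.3088]
ee_rot: [0.997, 0.081, -0.0, 0.0]
ft_force: [-0.2, -0.2, -0.1]
grip_width: 0.501
grasp_force: 0.0
```

Request:
{"fn": "carry_out", "kwargs": {"deltas": [[-0.12,0.25,0,0,-0.1],[-0.24,0.5,0,0,-0.1],[-0.36,0.745,0,0,-0.1],[-0.36,0.745,0,0,-0.1],[-0.36,0.745,0,0,-0.1]]}}

```text
clock: 11.78
position: [0.5115, 0.0155, 0.3089]
ee_rot: [0.997, 0.08, -0.0, -0.0]
ft_force: [0.1, 1.0, -0.1]
grip_width: 0.449
grasp_force: 0.0
```

```bash
cat >> h.py <<'E'
def go(x,y,z):
    "print shift to world target in tool axes, in units of 150 mm"
    o=manip.get_obs();R=Rn.from_quat(o["ee_rot"]).as_matrix()
    print("d",np.round(R.T@(np.array([x,y,z])-o["position"])/.15,3),"psi",round(np.degrees(np.arctan2(R[1,0],R[0,0])),1))
E
python3 - <<'E'
from h import *
st();go(.515,.0135,.118)
p=camera("wrist")
B=(.4,.75,-.2,.15)
print("posts");tops(p,.108,.125,B)
E
```

```text
t 11.78 pos [0.5115 0.0155 0.3089] R [[0.987, 0.16, -0.0], [0.16, -0.987, 0.0], [-0.0, -0.0, -1.0]] w 0.449 f [ 0.1  1.  -0.1] q [ 0.35  0.09 -0.5   1.65  0.04  1.42 -1.56]
d [0.021 0.017 1.272] psi 9.2
posts
  blob c [625.   25.3] sz [30. 30.] ang 13.7 z 118.0 px [252, 23, 35, 39, 1236]
  blob c [630.8 -30.7] sz [30.2 29.6] ang 12.6 z 117.9 px [315, 27, 35, 39, 1272]
  blob c [521.4  14.2] sz [29.7 29.6] ang 9.6 z 117.9 px [248, 142, 31, 31, 953]
  blob c [525.2 -40. ] sz [30.2 30.3] ang 8.3 z 117.8 px [302, 146, 33, 32, 979]
```

Request:
{"fn": "carry_out", "kwargs": {"deltas": [[0.02,0.017,0.35,0,-0.1],[0.02,0.017,0.7,0,-0.1],[0.02,0.017,0.9,0,-0.1],[0.02,0.017,0.9,0,-0.1]]}}

```text
clock: 12.32
position: [0.5137, 0.0139, 0.1719]
ee_rot: [0.997, 0.081, -0.002, -0.001]
ft_force: [0.1, -0.6, -0.5]
grip_width: 0.447
grasp_force: 0.0
```

```bash
python3 - <<'E'
from h import *
go(.515,.0135,.118)
E
```

```text
d [0.01  0.004 0.359] psi 9.2
```

Request:
{"fn": "carry_out", "kwargs": {"deltas": [[0.01,0.004,0.18,0,-0.1],[0.01,0.004,0.36,0,-0.1],[0.01,0.004,0.36,0,-0.1],[0.01,0.004,0.36,0,-1],[0.01,0.004,0.36,0,-1],[0.01,0.004,0.36,0,-1],[0.01,0.004,0.36,0,-1]], "force": 35}}

```text
clock: 13.2
position: [0.5175, 0.0125, 0.1214]
ee_rot: [0.997, 0.079, 0.001, 0.0]
ft_force: [-0.9, 0.2, 7.0]
grip_width: 0.34
grasp_force: 36.9
```

Request:
{"fn": "carry_out", "kwargs": {"deltas": [[0,0,-0.15,0,-1],[0,0,-0.4,0,-1],[0,0,-0.8,0,-1],[0,0,-1,0,-1],[0,0,-1,0,-1]]}}

```text
clock: 13.82
position: [0.5177, 0.0124, 0.2728]
ee_rot: [0.997, 0.079, 0.003, 0.0]
ft_force: [0.2, 0.4, -1.2]
grip_width: 0.345
grasp_force: 36.1
```

```bash
python3 - <<'E'
from h import *
st();go(.62,.29,.20)
p=camera("wrist");tops(p,.108,.125,(.4,.75,-.2,.15))
E
```

```text
t 13.82 pos [0.5177 0.0124 0.2728] R [[0.987, 0.158, 0.005], [0.158, -0.988, -0.0], [0.005, 0.001, -1.0]] w 0.345 f [ 0.2  0.4 -1.2] q [ 0.35  0.11 -0.5   1.69  0.06  1.34 -1.57]
d [ 0.963 -1.72   0.488] psi 9.1
  blob c [625.   25.3] sz [30.1 30. ] ang 14.1 z 118.0 px [245, 22, 40, 44, 1571]
  blob c [630.6 -30.9] sz [30.  29.9] ang 12.7 z 117.9 px [316, 27, 40, 43, 1610]
  blob c [525.7 -39.9] sz [29.8 30.1] ang 8.7 z 117.8 px [302, 159, 36, 35, 1188]
```

Request:
{"fn": "carry_out", "kwargs": {"deltas": [[0.16,-0.28,0,0,-1],[0.32,-0.57,0,0,-1],[0.48,-0.86,0,0,-1]]}}

```text
clock: 14.25
position: [0.5672, 0.152, 0.2684]
ee_rot: [0.997, 0.079, -0.001, 0.0]
ft_force: [0.7, -0.6, -0.7]
grip_width: 0.34
grasp_force: 36.1
```

Request:
{"fn": "carry_out", "kwargs": {"deltas": [[0.16,-0.28,0.1,0,-1],[0.32,-0.57,0.3,0,-1],[0.48,-0.86,0.48,0,-1],[0.48,-0.86,0.48,0,-1]]}}

```text
clock: 14.75
position: [0.6152, 0.2935, 0.1921]
ee_rot: [0.997, 0.082, -0.004, -0.0]
ft_force: [-0.8, -0.7, -0.8]
grip_width: 0.34
grasp_force: 36.0
```

Request:
{"fn": "carry_out", "kwargs": {"deltas": [[0,0,0.35,0,-1],[0,0,0.7,0,-1],[0,0,0.96,0,-1],[0,0,0.96,0,-1],[0,0,0.96,0,0],[0,0,0.96,0,0],[0,0,0.96,0,0],[0,0,0.8,0,0]]}}

```text
clock: 15.75
position: [0.6171, 0.289, 0.0767]
ee_rot: [0.997, 0.079, -0.001, 0.001]
ft_force: [-0.2, -0.1, 0.5]
grip_width: 0.502
grasp_force: 0.0
```

Request:
{"fn": "carry_out", "kwargs": {"deltas": [[0,0,-0.3,0,0],[0,0,-0.7,0,0],[0,0,-1,0,0],[0,0,-1,0,0]]}}

```text
clock: 16.25
position: [0.6194, 0.2909, 0.2329]
ee_rot: [0.997, 0.079, 0.004, -0.001]
ft_force: [-0.3, 0.4, -0.5]
grip_width: 0.503
grasp_force: 0.0
```

Request:
{"fn": "carry_out", "kwargs": {"deltas": [[-0.11,0.23,-0.2,0,0],[-0.22,0.46,-0.4,0,0],[-0.34,0.69,-0.5,0,0]]}}

```text
clock: 16.62
position: [0.5838, 0.1784, 0.3036]
ee_rot: [0.997, 0.079, 0.0, 0.0]
ft_force: [0.2, -0.4, -0.1]
grip_width: 0.5
grasp_force: 0.0
```

Request:
{"fn": "carry_out", "kwargs": {"deltas": [[-0.11,0.23,0,0,-0.1],[-0.22,0.46,0,0,-0.1],[-0.34,0.69,0,0,-0.1]]}}

```text
clock: 17.0
position: [0.5492, 0.0678, 0.302]
ee_rot: [0.997, 0.079, -0.0, 0.0]
ft_force: [0.6, 0.7, 0.3]
grip_width: 0.452
grasp_force: 0.0
```

Request:
{"fn": "carry_out", "kwargs": {"deltas": [[-0.11,0.23,0,0,-0.1],[-0.22,0.46,0.3,0,-0.1],[-0.34,0.69,0.5,0,-0.1],[-0.34,0.69,0.5,0,-0.1],[-0.34,0.69,0.5,0,-0.1]]}}

```text
clock: 17.62
position: [0.516, -0.0405, 0.2278]
ee_rot: [0.997, 0.079, 0.0, -0.0]
ft_force: [-0.5, 0.9, -0.1]
grip_width: 0.447
grasp_force: 0.0
```

```bash
python3 - <<'E'
from h import *
st();go(.5195,-.0406,.118)
p=camera("wrist");tops(p,.108,.125,(.4,.75,-.2,.15))
E
```

```text
t 17.62 pos [ 0.516  -0.0405  0.2278] R [[0.987, 0.158, 0.0], [0.158, -0.987, 0.0], [0.0, -0.0, -1.0]] w 0.447 f [-0.5  0.9 -0.1] q [ 0.45  0.15 -0.49  1.76  0.07  1.26 -1.48]
d [0.023 0.005 0.732] psi 9.1
  blob c [622.5  24.5] sz [25.  30.4] ang 13.7 z 118.0 px [161, 0, 53, 44, 2022]
  blob c [629.6 -31.6] sz [28. 30.] ang 12.6 z 118.0 px [250, 0, 48, 49, 2183]
  blob c [525.8 -40.4] sz [29.5 29.4] ang 8.1 z 117.9 px [242, 157, 41, 41, 1639]
```

Request:
{"fn": "carry_out", "kwargs": {"deltas": [[0.023,0.005,0.35,0,-0.1],[0.023,0.005,0.6,0,-0.1],[0.023,0.005,0.73,0,-0.1],[0.023,0.005,0.73,0,-0.1],[0.023,0.005,0.73,0,-1],[0.023,0.005,0.73,0,-1],[0.023,0.005,0.73,0,-1],[0.023,0.005,0.73,0,-1]], "force": 35}}

```text
clock: 18.68
position: [0.52, -0.0412, 0.1193]
ee_rot: [0.997, 0.079, 0.001, 0.0]
ft_force: [-0.1, 0.8, 6.5]
grip_width: 0.342
grasp_force: 37.1
```

Request:
{"fn": "carry_out", "kwargs": {"deltas": [[0,0,-0.15,0,-1],[0,0,-0.4,0,-1],[0,0,-0.8,0,-1],[0,0,-1,0,-1],[0,0,-1,0,-1]]}}

```text
clock: 19.3
position: [0.5205, -0.0412, 0.2708]
ee_rot: [0.997, 0.079, 0.002, 0.001]
ft_force: [0.5, -0.2, -0.9]
grip_width: 0.341
grasp_force: 36.3
```

Request:
{"fn": "carry_out", "kwargs": {"deltas": [[0.08,-0.3,0,0,-1],[0.16,-0.6,0,0,-1],[0.235,-0.885,0,0,-1]]}}

```text
clock: 19.68
position: [0.5328, 0.0967, 0.267]
ee_rot: [0.997, 0.079, -0.001, 0.0]
ft_force: [0.4, 0.2, -0.5]
grip_width: 0.345
grasp_force: 36.3
```

Request:
{"fn": "carry_out", "kwargs": {"deltas": [[0.08,-0.3,0,0,-1],[0.16,-0.6,0,0,-1],[0.235,-0.885,0,0,-1]]}}

```text
clock: 20.05
position: [0.5468, 0.2334, 0.2668]
ee_rot: [0.997, 0.079, -0.001, 0.0]
ft_force: [-1.1, -1.2, -0.9]
grip_width: 0.344
grasp_force: 36.3
```

Request:
{"fn": "carry_out", "kwargs": {"deltas": [[0.08,-0.3,0,0,-1],[0.16,-0.6,0.2,0,-1],[0.235,-0.885,0.47,0,-1],[0.235,-0.885,0.47,0,-1]]}}

```text
clock: 20.55
position: [0.5574, 0.3713, 0.1917]
ee_rot: [0.997, 0.082, -0.004, 0.001]
ft_force: [-0.9, -1.1, -0.1]
grip_width: 0.346
grasp_force: 36.3
```

Request:
{"fn": "carry_out", "kwargs": {"deltas": [[0,0,0.35,0,-1],[0,0,0.7,0,-1],[0,0,0.95,0,-1],[0,0,0.95,0,-1],[0,0,0.95,0,0],[0,0,0.95,0,0],[0,0,0.95,0,0],[0,0,0.8,0,0]]}}

```text
clock: 21.55
position: [0.5604, 0.3681, 0.0776]
ee_rot: [0.997, 0.079, -0.001, 0.001]
ft_force: [0.4, 0.2, 0.6]
grip_width: 0.504
grasp_force: 0.0
```

Request:
{"fn": "carry_out", "kwargs": {"deltas": [[0,0,-0.3,0,0],[0,0,-0.7,0,0],[0,0,-1,-0.15,0],[0,0,-1,-0.15,0]]}}

```text
clock: 22.05
position: [0.5622, 0.3703, 0.2343]
ee_rot: [0.993, 0.119, 0.004, -0.002]
ft_force: [0.9, -0.7, -0.6]
grip_width: 0.499
grasp_force: 0.0
```

Request:
{"fn": "carry_out", "kwargs": {"deltas": [[-0.01,0.26,-0.2,0,0],[-0.02,0.52,-0.4,0,0],[-0.03,0.78,-0.5,0,0]]}}

```text
clock: 22.42
position: [0.5842, 0.2531, 0.305]
ee_rot: [0.993, 0.118, 0.001, -0.0]
ft_force: [0.1, -0.5, 0.4]
grip_width: 0.497
grasp_force: 0.0
```

Request:
{"fn": "carry_out", "kwargs": {"deltas": [[-0.01,0.26,0,0,-0.1],[-0.02,0.52,0,0,-0.1],[-0.03,0.78,0,0,-0.1]]}}

```text
clock: 22.8
position: [0.607, 0.1379, 0.3033]
ee_rot: [0.993, 0.118, 0.0, 0.0]
ft_force: [0.7, 0.6, -0.2]
grip_width: 0.451
grasp_force: 0.0
```

Request:
{"fn": "carry_out", "kwargs": {"deltas": [[-0.01,0.26,0,0,-0.1],[-0.02,0.52,0.2,0,-0.1],[-0.03,0.78,0.4,0,-0.1],[-0.03,0.78,0.4,0,-0.1],[-0.03,0.78,0.4,0,-0.1]]}}

```text
clock: 23.42
position: [0.6302, 0.0253, 0.2434]
ee_rot: [0.993, 0.118, 0.0, -0.0]
ft_force: [-1.0, 0.7, 0.4]
grip_width: 0.449
grasp_force: 0.0
```

```bash
python3 - <<'E'
from h import *
st();go(.631,.0268,.118)
p=camera("wrist");tops(p,.108,.125,(.4,.75,-.2,.15))
E
```

```text
t 23.43 pos [0.6302 0.0253 0.2434] R [[0.972, 0.235, 0.0], [0.235, -0.972, 0.001], [0.0, -0.001, -1.0]] w 0.449 f [-1.   0.7  0.4] q [ 0.33  0.41 -0.59  1.43  0.23  1.37 -1.6 ]
d [ 0.008 -0.008  0.836] psi 13.6
  blob c [625.3  25.5] sz [30. 30.] ang 13.8 z 117.8 px [240, 171, 38, 38, 1428]
  blob c [631.1 -31. ] sz [30.1 30.5] ang 13.0 z 117.8 px [308, 180, 41, 38, 1458]
```

Request:
{"fn": "carry_out", "kwargs": {"deltas": [[0.008,-0.008,0.35,0,-0.1],[0.008,-0.008,0.65,0,-0.1],[0.008,-0.008,0.83,0,-0.1],[0.008,-0.008,0.83,0,-0.1],[0.008,-0.008,0.83,0,-1],[0.008,-0.008,0.83,0,-1],[0.008,-0.008,0.83,0,-1],[0.008,-0.008,0.83,0,-1]], "force": 35}}

```text
clock: 24.48
position: [0.6319, 0.0261, 0.1197]
ee_rot: [0.993, 0.118, 0.001, 0.0]
ft_force: [-0.7, 0.9, 6.9]
grip_width: 0.346
grasp_force: 39.0
```

Request:
{"fn": "carry_out", "kwargs": {"deltas": [[0,0,-0.15,0,-1],[0,0,-0.4,0,-1],[0,0,-0.8,0,-1],[0,0,-1,0,-1],[0,0,-1,0,-1]]}}

```text
clock: 25.1
position: [0.6322, 0.0261, 0.2714]
ee_rot: [0.993, 0.118, 0.002, 0.0]
ft_force: [0.4, 0.2, -1.0]
grip_width: 0.341
grasp_force: 38.3
```

Request:
{"fn": "carry_out", "kwargs": {"deltas": [[-0.01,-0.3,0,0,-1],[-0.02,-0.6,0,0,-1],[-0.02,-0.91,0,0,-1]]}}

```text
clock: 25.48
position: [0.5954, 0.1586, 0.267]
ee_rot: [0.993, 0.118, -0.001, 0.0]
ft_force: [-0.2, -0.2, -0.2]
grip_width: 0.343
grasp_force: 38.3
```

Request:
{"fn": "carry_out", "kwargs": {"deltas": [[-0.01,-0.3,0,0,-1],[-0.02,-0.6,0.2,0,-1],[-0.02,-0.91,0.47,0,-1],[-0.02,-0.91,0.47,0,-1]]}}

```text
clock: 25.98
position: [0.557, 0.2931, 0.1931]
ee_rot: [0.993, 0.122, -0.004, 0.0]
ft_force: [0.6, -0.8, -0.5]
grip_width: 0.341
grasp_force: 38.2
```

Request:
{"fn": "carry_out", "kwargs": {"deltas": [[0,0,0.35,0,-1],[0,0,0.7,0,-1],[0,0,0.94,0,-1],[0,0,0.94,0,-1],[0,0,0.94,0,0],[0,0,0.94,0,0],[0,0,0.94,0,0],[0,0,0.8,0,0]]}}

```text
clock: 26.98
position: [0.5607, 0.2893, 0.0778]
ee_rot: [0.993, 0.118, -0.001, 0.0]
ft_force: [0.9, -0.3, 0.6]
grip_width: 0.5
grasp_force: 0.0
```

Request:
{"fn": "carry_out", "kwargs": {"deltas": [[0,0,-0.3,0,0],[0,0,-0.7,0,0],[0,0,-1,0,0],[0,0,-1,0,0]]}}

```text
clock: 27.48
position: [0.5626, 0.2913, 0.2339]
ee_rot: [0.993, 0.118, 0.004, -0.001]
ft_force: [0.3, -0.4, -1.2]
grip_width: 0.499
grasp_force: 0.0
```

Request:
{"fn": "carry_out", "kwargs": {"deltas": [[0,0.24,-0.2,0,0],[0,0.49,-0.4,0,0],[0,0.73,-0.5,0,0]]}}

```text
clock: 27.85
position: [0.5872, 0.1824, 0.3049]
ee_rot: [0.993, 0.118, 0.001, -0.0]
ft_force: [0.6, 0.0, 0.3]
grip_width: 0.501
grasp_force: 0.0
```

Request:
{"fn": "carry_out", "kwargs": {"deltas": [[0,0.24,0,0,-0.1],[0,0.49,0,0,-0.1],[0,0.73,0,0,-0.1]]}}

```text
clock: 28.22
position: [0.6125, 0.0756, 0.3031]
ee_rot: [0.993, 0.118, -0.0, 0.0]
ft_force: [0.2, -0.3, 0.6]
grip_width: 0.454
grasp_force: 0.0
```

Request:
{"fn": "carry_out", "kwargs": {"deltas": [[0,0.24,0,0,-0.1],[0,0.49,0.2,0,-0.1],[0,0.73,0.4,0,-0.1],[0,0.73,0.4,0,-0.1],[0,0.73,0.4,0,-0.1]]}}

```text
clock: 28.85
position: [0.6383, -0.0287, 0.2434]
ee_rot: [0.993, 0.118, 0.0, -0.0]
ft_force: [0.5, 0.6, 0.6]
grip_width: 0.448
grasp_force: 0.0
```

```bash
python3 - <<'E'
from h import *
st();go(.637,-.0296,.118)
p=camera("wrist");tops(p,.108,.125,(.4,.75,-.2,.15))
E
```

```text
t 28.85 pos [ 0.6383 -0.0287  0.2434] R [[0.972, 0.235, 0.0], [0.235, -0.972, 0.001], [0.0, -0.001, -1.0]] w 0.448 f [0.5 0.6 0.6] q [ 0.4   0.43 -0.58  1.41  0.23  1.37 -1.51]
d [-0.01   0.005  0.836] psi 13.6
  blob c [630.8 -31.4] sz [30.8 29.4] ang 12.9 z 117.8 px [243, 174, 38, 39, 1410]
```

Request:
{"fn": "carry_out", "kwargs": {"deltas": [[-0.01,0.005,0.35,0,-0.1],[-0.01,0.005,0.65,0,-0.1],[-0.01,0.005,0.83,0,-0.1],[-0.01,0.005,0.83,0,-0.1],[-0.01,0.005,0.83,0,-1],[-0.01,0.005,0.83,0,-1],[-0.01,0.005,0.83,0,-1],[-0.01,0.005,0.83,0,-1]], "force": 35}}

```text
clock: 29.9
position: [0.6379, -0.0305, 0.1197]
ee_rot: [0.993, 0.118, 0.001, 0.0]
ft_force: [-0.8, 0.4, 6.1]
grip_width: 0.343
grasp_force: 38.9
```

Request:
{"fn": "carry_out", "kwargs": {"deltas": [[0,0,-0.15,0,-1],[0,0,-0.4,0,-1],[0,0,-0.8,0,-1],[0,0,-1,0,-1],[0,0,-1,0,-1]]}}

```text
clock: 30.52
position: [0.6382, -0.0304, 0.2714]
ee_rot: [0.993, 0.118, 0.002, 0.0]
ft_force: [-0.2, -0.6, -0.8]
grip_width: 0.34
grasp_force: 38.2
```

Request:
{"fn": "carry_out", "kwargs": {"deltas": [[-0.03,-0.3,0,0,-1],[-0.06,-0.6,0,0,-1],[-0.09,-0.935,0,0,-1]]}}

```text
clock: 30.9
position: [0.5901, 0.1031, 0.2669]
ee_rot: [0.993, 0.118, -0.001, 0.0]
ft_force: [0.5, 1.2, -0.7]
grip_width: 0.343
grasp_force: 38.2
```

Request:
{"fn": "carry_out", "kwargs": {"deltas": [[-0.03,-0.3,0,0,-1],[-0.06,-0.6,0,0,-1],[-0.09,-0.935,0,0,-1]]}}

```text
clock: 31.28
position: [0.5443, 0.2362, 0.267]
ee_rot: [0.993, 0.118, -0.001, 0.0]
ft_force: [0.7, -0.5, -0.6]
grip_width: 0.336
grasp_force: 38.2
```

Request:
{"fn": "carry_out", "kwargs": {"deltas": [[-0.03,-0.3,0,0,-1],[-0.06,-0.6,0.2,0,-1],[-0.09,-0.935,0.47,0,-1],[-0.09,-0.935,0.47,0,-1]]}}

```text
clock: 31.78
position: [0.4945, 0.3717, 0.1934]
ee_rot: [0.993, 0.122, -0.003, 0.0]
ft_force: [-0.1, 0.2, -0.4]
grip_width: 0.344
grasp_force: 38.1
```

Request:
{"fn": "carry_out", "kwargs": {"deltas": [[0,0,0.35,0,-1],[0,0,0.7,0,-1],[0,0,0.94,0,-1],[0,0,0.94,0,-1],[0,0,0.94,0,0],[0,0,0.94,0,0],[0,0,0.94,0,0],[0,0,0.8,0,0]]}}

```text
clock: 32.78
position: [0.4985, 0.3683, 0.0778]
ee_rot: [0.993, 0.118, -0.001, 0.001]
ft_force: [1.2, -0.2, 0.9]
grip_width: 0.5
grasp_force: 0.0
```

Request:
{"fn": "carry_out", "kwargs": {"deltas": [[0,0,-0.3,0,0],[0,0,-0.7,0,0],[0,0,-1,-0.3,0],[0,0,-1,-0.65,0],[0,0,-1,-1,0],[0,0,-1,-1,0]]}}

```text
clock: 33.52
position: [0.499, 0.369, 0.2293]
ee_rot: [0.929, 0.371, 0.001, -0.0]
ft_force: [0.2, -0.3, 0.0]
grip_width: 0.501
grasp_force: 0.0
```

Request:
{"fn": "carry_out", "kwargs": {"deltas": [[-0.2,0.2,-0.2,0,0.3],[-0.43,0.43,-0.4,0,0.3],[-0.65,0.65,-0.5,0,0.3],[-0.86,0.87,-0.5,0,0.3]]}}

```text
clock: 34.02
position: [0.4956, 0.1846, 0.305]
ee_rot: [0.929, 0.369, 0.002, 0.0]
ft_force: [0.9, -0.3, -0.1]
grip_width: 0.651
grasp_force: 0.0
```

Request:
{"fn": "carry_out", "kwargs": {"deltas": [[-0.22,0.22,0,0,0.3],[-0.43,0.43,0,0,0.3],[-0.65,0.65,0,0,0.3],[-0.86,0.87,0,0,0.3]]}}

```text
clock: 34.52
position: [0.4917, 0.0008, 0.3038]
ee_rot: [0.929, 0.369, 0.001, 0.0]
ft_force: [0.9, -0.1, 0.0]
grip_width: 0.648
grasp_force: 0.0
```

Request:
{"fn": "carry_out", "kwargs": {"deltas": [[-0.22,0.22,0,0,0.3],[-0.43,0.43,0,0,0.3],[-0.65,0.65,0,0,0.3],[-0.86,0.87,0,0,0.3]]}}

```text
clock: 35.02
position: [0.4883, -0.1827, 0.3039]
ee_rot: [0.929, 0.369, 0.001, 0.0]
ft_force: [0.1, -0.3, -0.1]
grip_width: 0.651
grasp_force: 0.0
```

Request:
{"fn": "carry_out", "kwargs": {"deltas": [[-0.22,0.22,0,0,0.3],[-0.43,0.43,0.2,0,0.3],[-0.65,0.65,0.5,0,0.3],[-0.86,0.87,0.7,0,0.3],[-0.86,0.87,0.7,0,0.3],[-0.86,0.87,0.7,0,0.3]]}}

```text
clock: 35.78
position: [0.4856, -0.3642, 0.1987]
ee_rot: [0.929, 0.37, 0.001, 0.0]
ft_force: [0.4, 0.9, 1.4]
grip_width: 0.651
grasp_force: 0.0
```

```bash
python3 - <<'E'
from h import *
st();go(.4843,-.3635,.032)
p=camera("wrist");tops(p,.034,.048,(.3,.65,-.5,-.25))
E
```

```text
t 35.77 pos [ 0.4856 -0.3642  0.1987] R [[0.726, 0.688, 0.001], [0.688, -0.726, 0.0], [0.001, 0.001, -1.0]] w 0.651 f [0.4 0.9 1.4] q [ 0.9   0.36 -0.41  1.57  0.15  1.25 -0.35]
d [-0.004 -0.01   1.112] psi 43.4
  blob c [ 484.4 -363.2] sz [29.5 29.4] ang 42.9 z 39.9 px [242, 159, 34, 33, 1090]
```

Request:
{"fn": "carry_out", "kwargs": {"deltas": [[0,-0.01,0.3,0,0.3],[0,-0.01,0.6,0,0.3],[0,-0.01,0.6,0,0.3]]}}

```text
clock: 36.2
position: [0.4831, -0.3618, 0.1063]
ee_rot: [0.928, 0.371, -0.001, -0.002]
ft_force: [0.4, -0.1, 1.6]
grip_width: 0.65
grasp_force: 0.0
```

Request:
{"fn": "carry_out", "kwargs": {"deltas": [[0,0,0.3,0,0.3],[0,0,0.51,0,0.3],[0,0,0.51,0,0.3],[0,0,0.51,0,-1],[0,0,0.51,0,-1],[0,0,0.51,0,-1],[0,0,0.51,0,-1],[0,0,0.51,0,-1]]}}

```text
clock: 37.2
position: [0.4856, -0.3647, 0.0343]
ee_rot: [0.929, 0.371, 0.001, 0.002]
ft_force: [-0.7, 1.2, 8.9]
grip_width: 0.345
grasp_force: 35.6
```

Request:
{"fn": "carry_out", "kwargs": {"deltas": [[0,0,-0.2,0,-1],[0,0,-0.6,0,-1],[0,0,-1,0,-1]]}}

```text
clock: 37.58
position: [0.484, -0.3638, 0.1845]
ee_rot: [0.929, 0.371, 0.0, 0.001]
ft_force: [0.1, -0.4, -0.6]
grip_width: 0.346
grasp_force: 34.8
```

Request:
{"fn": "carry_out", "kwargs": {"deltas": [[0.1,-0.1,-0.4,0,-1],[0.3,-0.3,-0.8,0,-1],[0.5,-0.5,-0.8,0,-1],[0.77,-0.775,-0.8,0,-1]]}}

```text
clock: 38.08
position: [0.4879, -0.1989, 0.3042]
ee_rot: [0.929, 0.371, 0.001, 0.002]
ft_force: [0.2, -0.7, -0.8]
grip_width: 0.343
grasp_force: 34.9
```

Request:
{"fn": "carry_out", "kwargs": {"deltas": [[0.2,-0.2,0,0,-1],[0.4,-0.4,0,0,-1],[0.6,-0.6,0,0,-1],[0.77,-0.775,0,0,-1]]}}

```text
clock: 38.58
position: [0.4909, -0.0342, 0.3029]
ee_rot: [0.928, 0.372, 0.001, 0.001]
ft_force: [0.0, -0.1, -0.7]
grip_width: 0.343
grasp_force: 34.8
```

Request:
{"fn": "carry_out", "kwargs": {"deltas": [[0.2,-0.2,0,0,-1],[0.4,-0.4,0,0,-1],[0.6,-0.6,0,0,-1],[0.77,-0.775,0,0,-1]]}}

```text
clock: 39.08
position: [0.4943, 0.1295, 0.3028]
ee_rot: [0.928, 0.372, 0.001, 0.001]
ft_force: [1.0, -0.7, 0.7]
grip_width: 0.343
grasp_force: 34.8
```

Request:
{"fn": "carry_out", "kwargs": {"deltas": [[0.2,-0.2,0,0,-1],[0.4,-0.4,0.2,0,-1],[0.6,-0.6,0.5,0,-1],[0.77,-0.775,0.7,0,-1],[0.77,-0.775,0.7,0,-1]]}}

```text
clock: 39.7
position: [0.4961, 0.294, 0.1952]
ee_rot: [0.928, 0.373, -0.001, -0.001]
ft_force: [-0.3, 0.4, 0.0]
grip_width: 0.346
grasp_force: 34.8
```

```bash
python3 - <<'E'
from h import *
st();go(.5,.29,.045)
E
```

```text
t 39.7 pos [0.4961 0.294  0.1952] R [[0.721, 0.693, -0.003], [0.693, -0.721, 0.0], [-0.002, -0.002, -1.0]] w 0.346 f [-0.3  0.4  0. ] q [ 0.09  0.39 -0.87  1.63  0.31  1.26 -1.64]
d [0.002 0.039 1.001] psi 43.8
```

Request:
{"fn": "carry_out", "kwargs": {"deltas": [[0,0.04,0.35,0,-1],[0,0.04,0.7,0,-1],[0,0.04,1,0,-1],[0,0.04,1,0,-1],[0,0.04,1,0,0],[0,0.04,1,0,0],[0,0.04,1,0,0],[0,0.04,0.8,0,0]]}}

```text
clock: 40.7
position: [0.5015, 0.2863, 0.0757]
ee_rot: [0.929, 0.371, -0.001, 0.0]
ft_force: [1.0, 0.3, 0.6]
grip_width: 0.503
grasp_force: 0.0
```

Request:
{"fn": "carry_out", "kwargs": {"deltas": [[0,0,-0.3,0,0],[0,0,-0.7,0,0],[0,0,-1,-0.3,0],[0,0,-1,-0.6,0],[0,0,-1,-0.87,0],[0,0,-1,-0.87,0]]}}

```text
clock: 41.45
position: [0.5023, 0.2871, 0.2268]
ee_rot: [0.821, 0.571, 0.0, 0.0]
ft_force: [-0.2, 0.2, -0.1]
grip_width: 0.5
grasp_force: 0.0
```

Request:
{"fn": "carry_out", "kwargs": {"deltas": [[0,0,-0.3,-0.3,0.4],[0,0,-0.7,-0.6,0.4],[0,0,-0.8,-0.87,0.4],[0,0,-0.8,-0.87,0.4]]}}

```text
clock: 41.95
position: [0.5024, 0.2875, 0.3474]
ee_rot: [0.672, 0.741, 0.001, 0.0]
ft_force: [-0.9, -0.0, -0.5]
grip_width: 0.7
grasp_force: 0.0
```

```bash
python3 - <<'E'
from h import *
st();go(.576,-.008,.30)
p=camera("wrist");print("posts in crate");tops(p,.040,.052,(.445,.672,.235,.43)); tops(p,.053,.09,(.45,.665,.238,.42))
print("bar");tops(p,.165,.190,(.4,.75,-.2,.15),50)
E
```

```text
t 41.95 pos [0.5024 0.2875 0.3474] R [[-0.097, 0.995, 0.002], [0.995, 0.097, 0.001], [0.001, 0.002, -1.0]] w 0.7 f [-0.9 -0.  -0.5] q [ 0.22  0.36 -1.07  1.39  0.32  1.57 -0.72]
d [-2.009  0.296  0.315] psi 95.6
posts in crate
  blob c [491.5 366.5] sz [30.  29.9] ang 15.1 z 45.9 px [244, 72, 27, 28, 601]
  blob c [565.4 368.5] sz [29.6 29.9] ang 9.1 z 46.0 px [304, 77, 25, 26, 607]
  blob c [619.2 370.3] sz [30.3 30. ] ang 28.4 z 45.9 px [345, 78, 29, 30, 613]
  blob c [669.5 295.3] sz [  2.2 118. ] ang 0.1 z 46.3 px [377, 110, 22, 88, 329]
  blob c [502.1 286.4] sz [30.  29.6] ang 43.2 z 45.9 px [245, 136, 30, 29, 511]
  blob c [552.8 287.8] sz [29.9 30.1] ang 14.5 z 45.8 px [286, 140, 25, 25, 511]
  blob c [620.5 289.3] sz [29.4 30.3] ang 9.0 z 46.0 px [338, 145, 23, 23, 520]
bar
```

All six posts are in the crate. Next is the basket bar.

Request:
{"fn": "carry_out", "kwargs": {"deltas": [[-0.3,0.05,0.05,0,0.4],[-0.65,0.1,0.1,0,0.4],[-1,0.15,0.15,0,0.4]]}}

```text
clock: 42.38
position: [0.5395, 0.1383, 0.3221]
ee_rot: [0.672, 0.74, -0.001, -0.0]
ft_force: [-0.7, -1.1, 1.0]
grip_width: 0.699
grasp_force: 0.0
```

Request:
{"fn": "carry_out", "kwargs": {"deltas": [[-0.3,0.05,0.05,0,0.4],[-0.65,0.1,0.1,0,0.4],[-1,0.15,0.15,0,0.4],[-1,0.15,0.15,0,0.4],[-1,0.15,0.15,0,0.4]]}}

```text
clock: 43.0
position: [0.5767, -0.0064, 0.3002]
ee_rot: [0.672, 0.741, -0.0, -0.001]
ft_force: [0.6, 1.7, -0.5]
grip_width: 0.701
grasp_force: 0.0
```

```bash
python3 - <<'E'
from h import *
st()
p=camera("wrist");save(p,"w4.png")
print("bar");tops(p,.165,.190,(.4,.75,-.2,.15),50)
print("sherd");print([(np.round(b["position"],3).tolist(),round(b["conf"],2)) for b in boxes_of("sherd1_c",p)])
go(.576,-.0082,.161)
E
```

```text
t 43.0 pos [ 0.5767 -0.0064  0.3002] R [[-0.098, 0.995, -0.002], [0.995, 0.098, 0.001], [0.001, -0.002, -1.0]] w 0.701 f [ 0.6  1.7 -0.5] q [ 0.7   0.35 -0.97  1.48  0.29  1.47 -0.17]
bar
  blob c [575.6  -9.1] sz [ 18.  138.6] ang 5.8 z 177.4 px [247, 98, 25, 170, 3337]
sherd
[]
d [-0.019 -0.007  0.933] psi 95.8
```

View pics/w4.png

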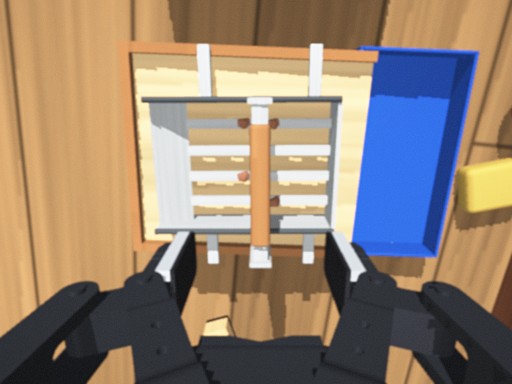

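Request:
{"fn": "carry_out", "kwargs": {"deltas": [[-0.025,-0.01,0.35,0,0.4],[-0.025,-0.01,0.7,0,0.4],[-0.025,-0.01,0.9,0,0.4],[-0.025,-0.01,0.9,0,0.4],[-0.025,-0.01,0.9,0,-1],[-0.025,-0.01,0.9,0,-1],[-0.025,-0.01,0.9,0,-1],[-0.025,-0.01,0.9,0,-1],[-0.025,-0.01,0.9,0,-1],[-0.025,-0.01,0.9,0,-1]], "force": 90}}

```text
clock: 44.35
position: [0.5769, -0.0105, 0.1679]
ee_rot: [0.671, 0.742, 0.001, 0.001]
ft_force: [-1.8, 0.4, 6.6]
grip_width: 0.174
grasp_force: 88.5
```

Request:
{"fn": "carry_out", "kwargs": {"deltas": [[0,0,-0.08,0,-1],[0,0,-0.17,0,-1],[0,0,-0.17,0,-1]]}}

```text
clock: 44.72
position: [0.5768, -0.0107, 0.1933]
ee_rot: [0.671, 0.742, 0.001, 0.001]
ft_force: [0.5, -0.3, -3.9]
grip_width: 0.176
grasp_force: 88.0
```

```bash
python3 - <<'E'
from h import *
st()
p=camera("wrist");W=world(p)
print("bar");tops(p,.165,.230,(.4,.75,-.2,.15),50)
E
```

```text
t 44.73 pos [ 0.5768 -0.0107  0.1933] R [[-0.1, 0.995, 0.002], [0.995, 0.1, -0.0], [-0.001, 0.002, -1.0]] w 0.176 f [ 0.5 -0.3 -3.9] q [ 0.69  0.42 -0.94  1.64  0.35  1.27 -0.21]
bar
  blob c [582.8   5.7] sz [94.6 86.2] ang 64.9 z 203.9 px [114, 89, 292, 270, 21554]
```

Lifted (about 3.9 N hanging). Now I shake it across the slots.

Request:
{"fn": "carry_out", "kwargs": {"deltas": [[0.09,0,0,0,-1],[-0.09,0,0,0,-1],[0.09,0,0,0,-1],[-0.09,0,0,0,-1],[0.09,0,0,0,-1],[-0.09,0,0,0,-1],[0.09,0.06,0,0,-1],[-0.09,-0.06,0,0,-1],[0.09,0.06,0,0,-1],[-0.09,-0.06,0,0,-1],[0.09,0,0,0,-1],[-0.09,0,0,0,-1],[0,0,0,0,-1],[0,0,0,0,-1]]}}

```text
clock: 46.52
position: [0.5757, -0.0085, 0.1916]
ee_rot: [0.67, 0.743, 0.0, -0.0]
ft_force: [0.5, 0.6, -2.9]
grip_width: 0.174
grasp_force: 89.2
```

```bash
cat >> h.py <<'E'
def sherds(p,box,z0=.064,z1=.15):
    "brown-red pixels above board"
    W=world(p);hsv=cv2.cvtColor(p["img"],cv2.COLOR_RGB2HSV);hh=hsv[...,0].astype(int)
    m=((hh<12)|(hh>172))&(hsv[...,1]>70)&(W[...,2]>z0)&(W[...,2]<z1)&(W[...,0]>box[0])&(W[...,0]<box[1])&(W[...,1]>box[2])&(W[...,1]<box[3])
    n,l,s,c=cv2.connectedComponentsWithStats(m.astype(np.uint8))
    for i in range(1,n):
        if s[i,4]<8: continue
        P=W[l==i];print("  s",np.round(np.median(P,0)*1000,1),"px",np.round(c[i]).tolist(),s[i,4])
E
python3 - <<'E'
from h import *
st()
p=camera("wrist");save(p,"w5.png");sherds(p,(.44,.72,-.13,.12))
E
```

```text
t 46.52 pos [ 0.5757 -0.0085  0.1916] R [[-0.103, 0.995, -0.0], [0.995, 0.103, 0.001], [0.001, -0.0, -1.0]] w 0.174 f [ 0.5  0.6 -2.9] q [ 0.69  0.42 -0.94  1.64  0.35  1.27 -0.22]
  s [667.6 114.   71.9] px [414.0, 28.0] 10
  s [680.1 114.5  71.4] px [432.0, 30.0] 10
  s [547.8  21.9  69.9] px [228.0, 145.0] 65
  s [588.1  25.2  68.2] px [281.0, 146.0] 22
  s [554.2 -19.2  69.4] px [232.0, 198.0] 98
```

View pics/w5.png

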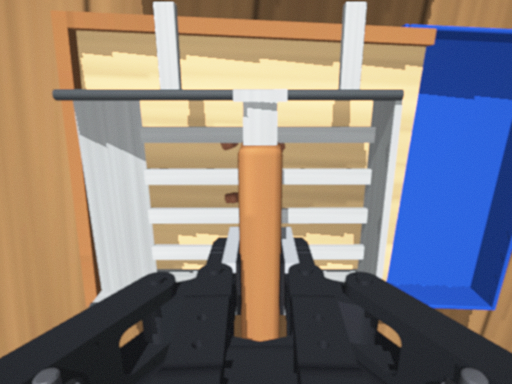

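Request:
{"fn": "carry_out", "kwargs": {"deltas": [[0.09,0,0,0,-1],[-0.09,0,0,0,-1],[0.09,0,0,0,-1],[-0.09,0,0,0,-1],[0.09,0.06,-0.08,0,-1],[-0.09,-0.06,0,0,-1],[0.09,0.06,-0.08,0,-1],[-0.09,-0.06,0,0,-1],[0.09,0.06,0,0,-1],[-0.09,-0.06,0,0,-1],[0.09,0,0,0,-1],[-0.09,0,0,0,-1],[0.09,0,0,0,-1],[-0.09,0,0,0,-1],[0.09,0,0,0,-1],[0,0,0,0,-1],[0,0,0,0,-1]]}}

```text
clock: 48.7
position: [0.5761, -0.0113, 0.1917]
ee_rot: [0.671, 0.741, -0.0, 0.0]
ft_force: [-0.9, 0.1, -3.4]
grip_width: 0.171
grasp_force: 89.7
```

Request:
{"fn": "carry_out", "kwargs": {"deltas": [[0,0,-0.2,0,-1],[0,0,-0.5,0,-1],[0,0,-0.8,0,-1],[0,0,-1,0,-1],[0,0,-1,0,-1]]}}

```text
clock: 49.32
position: [0.5768, -0.01, 0.3438]
ee_rot: [0.671, 0.742, 0.001, 0.001]
ft_force: [-0.1, -0.6, -4.4]
grip_width: 0.173
grasp_force: 89.7
```

```bash
python3 - <<'E'
from h import *
st()
for n in("wrist","top","scene"):
    p=camera(n);print(n);sherds(p,(.44,.72,-.10,.09),.064,.30)
    print([(np.round(b["position"],3).tolist(),round(b["conf"],2)) for b in boxes_of("sherd1_c",p)])
W=world(p);v,u=np.where((abs(W[...,0]-.58)<.16)&(abs(W[...,1])<.16))
r=(v.min(),v.max(),u.min(),u.max());print(r)
cv2.imwrite("pics/c6.png",cv2.resize(p["img"][r[0]:r[1],r[2]:r[3],::-1],None,fx=6,fy=6,interpolation=2)[:600,:800])
E
```

```text
t 49.33 pos [ 0.5768 -0.01    0.3438] R [[-0.101, 0.995, 0.004], [0.995, 0.101, -0.0], [-0.0, 0.004, -1.0]] w 0.173 f [-0.1 -0.6 -4.4] q [ 0.71  0.33 -0.99  1.41  0.28  1.54 -0.16]
wrist
  s [504.2  55.1 281.6] px [138.0, 89.0] 8
  s [548.   23.5  69.8] px [238.0, 123.0] 45
[]
top
[]
scene
[]
(np.int64(34), np.int64(281), np.int64(206), np.int64(325))
```

View pics/c6.png

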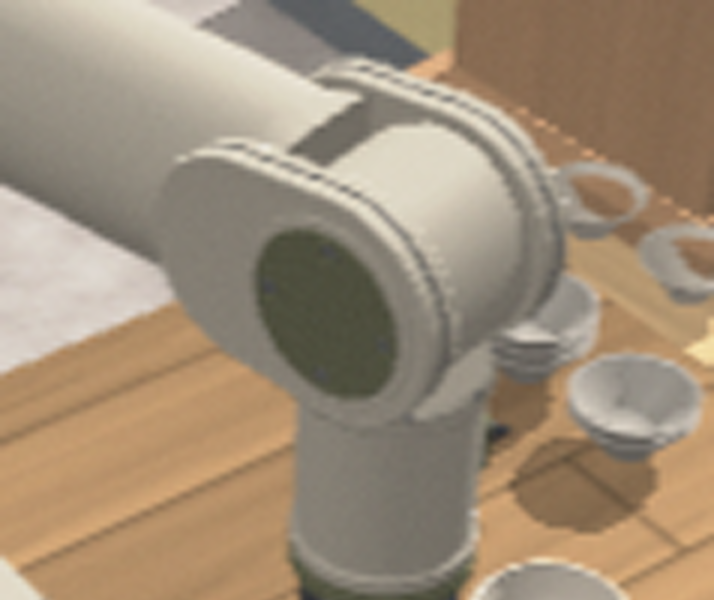

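Request:
{"fn": "carry_out", "kwargs": {"deltas": [[0.2,0.01,0,0.1,-1],[0.45,0.02,0,0.19,-1],[0.7,0.04,0,0.19,-1],[0.9,0.04,0,0.19,-1],[0.9,0.04,0,0.19,-1]]}}

```text
clock: 50.25
position: [0.5674, 0.1273, 0.3413]
ee_rot: [0.705, 0.709, 0.0, -0.001]
ft_force: [-0.8, -0.0, -3.7]
grip_width: 0.176
grasp_force: 89.7
```

Request:
{"fn": "carry_out", "kwargs": {"deltas": [[0.2,-0.01,0,0,-1],[0.45,-0.02,0,0,-1],[0.69,-0.04,0,0,-1]]}}

```text
clock: 50.62
position: [0.5627, 0.2275, 0.3411]
ee_rot: [0.707, 0.707, -0.001, 0.0]
ft_force: [0.1, 0.7, -3.1]
grip_width: 0.173
grasp_force: 89.6
```

Request:
{"fn": "carry_out", "kwargs": {"deltas": [[0.2,-0.01,0,0,-1],[0.45,-0.02,0,0,-1],[0.69,-0.04,0,0,-1],[0.69,-0.04,0,0,-1],[0.69,-0.04,0,0,-1]]}}

```text
clock: 51.25
position: [0.5569, 0.3301, 0.3411]
ee_rot: [0.707, 0.707, -0.001, 0.0]
ft_force: [-0.7, -0.5, -3.2]
grip_width: 0.169
grasp_force: 89.7
```

```bash
python3 - <<'E'
from h import *
st();go(.558,.3304,.24)
ims=[]
for n in("scene","top"):
    p=camera(n);print(n);sherds(p,(.44,.72,-.10,.09),.062,.30)
    f=384/2/np.tan(np.radians(p["vertical_fov"])/2)
    c=p["R"]@np.array([.58,-.0,.06])+p["t"];u,v=(c[:2]/c[2]*f+[p["cx"],p["cy"]]).astype(int);print(u,v)
    ims.append(cv2.resize(p["img"][v-42:v+42,u-42:u+42,::-1],(400,400),interpolation=2))
p=camera("wrist");print("w");sherds(p,(.44,.68,.2,.45),.1,.3)
cv2.imwrite("pics/c7.png",np.hstack(ims))
E
```

```text
t 51.25 pos [0.5569 0.3301 0.3411] R [[-0.0, 1.0, -0.0], [1.0, 0.0, -0.001], [-0.001, -0.0, -1.0]] w 0.169 f [-0.7 -0.5 -3.2] q [ 0.03  0.52 -0.99  1.21  0.43  1.62 -0.87]
d [0.003 0.008 0.674] psi 90.0
scene
266 218
top
257 180
w
```

View pics/c7.png

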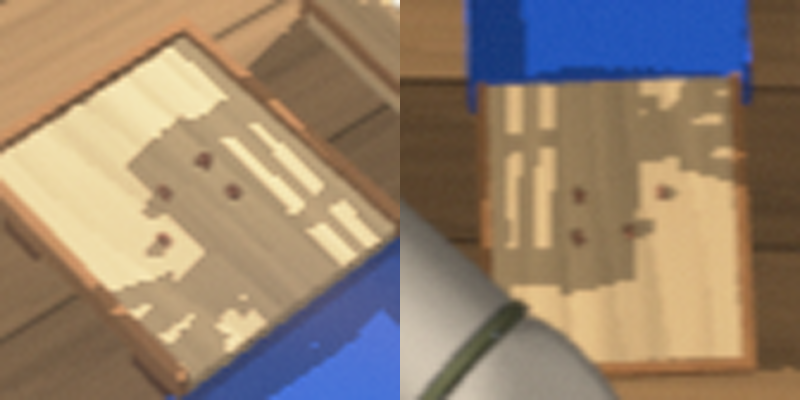

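Request:
{"fn": "carry_out", "kwargs": {"deltas": [[0,0.008,0.3,0,-1],[0,0.008,0.6,0,-1],[0,0.008,0.84,0,-1],[0,0.008,0.84,0,-1],[0,0.008,0.84,0,-1]]}}

```text
clock: 52.02
position: [0.5582, 0.3312, 0.2177]
ee_rot: [0.707, 0.707, 0.001, 0.0]
ft_force: [-0.2, -0.8, -2.4]
grip_width: 0.173
grasp_force: 89.4
```

```bash
python3 - <<'E'
from h import *
st();go(.558,.3304,.18)
p=camera("wrist");save(p,"w8.png")
print("tabs");tops(p,.118,.140,(.44,.68,.40,.47),20)
print("tabs");tops(p,.118,.140,(.44,.68,.19,.26),20)
print("rimseg");tops(p,.095,.105,(.44,.68,.43,.445),20)
E
```

```text
t 52.02 pos [0.5582 0.3312 0.2177] R [[-0.0, 1.0, 0.002], [1.0, 0.0, 0.001], [0.001, 0.002, -1.0]] w 0.173 f [-0.2 -0.8 -2.4] q [ 0.06  0.58 -0.97  1.4   0.48  1.4  -0.91]
d [-0.006 -0.002  0.251] psi 90.0
tabs
  blob c [502.6 427.9] sz [47.2 12.5] ang 89.8 z 131.6 px [153, 2, 29, 87, 1950]
  blob c [612.3 427.7] sz [47.2 12.5] ang 89.6 z 131.7 px [338, 2, 28, 87, 1952]
tabs
rimseg
  blob c [463.7 435.8] sz [47.4 11. ] ang 0.9 z 99.9 px [85, 32, 71, 18, 1026]
  blob c [653.1 435.7] sz [10.5 51.6] ang 88.7 z 100.0 px [363, 33, 77, 17, 1103]
  blob c [557.6 435.6] sz [92.1  8.4] ang 0.1 z 100.0 px [192, 34, 136, 14, 1887]
```

View pics/w8.png

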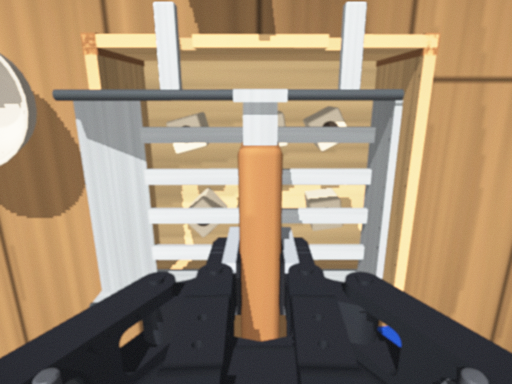

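Request:
{"fn": "carry_out", "kwargs": {"deltas": [[-0.015,0,0.06,0,-1],[-0.015,0,0.12,0,-1],[-0.015,0,0.18,0,-1],[-0.015,0,0.23,0,-1],[-0.015,0,0.23,0,-1]]}}

```text
clock: 52.7
position: [0.5575, 0.3288, 0.1808]
ee_rot: [0.707, 0.708, -0.0, 0.0]
ft_force: [0.8, -0.6, -4.3]
grip_width: 0.172
grasp_force: 89.6
```

```bash
python3 - <<'E'
from h import *
st()
p=camera("wrist")
print("tabs");tops(p,.085,.097,(.44,.68,.43,.47),20)
print("tabs");tops(p,.085,.12,(.48,.64,.44,.47),20)
E
```

```text
t 52.7 pos [0.5575 0.3288 0.1808] R [[-0.001, 1.0, -0.0], [1.0, 0.001, -0.0], [-0.0, -0.0, -1.0]] w 0.172 f [ 0.8 -0.6 -4.3] q [ 0.06  0.61 -0.95  1.45  0.5   1.34 -0.92]
tabs
  blob c [489.4 439.5] sz [18.8 40.6] ang 89.8 z 94.3 px [114, 2, 69, 36, 1045]
  blob c [613.6 439.4] sz [18.7 26.2] ang 89.3 z 94.4 px [335, 2, 41, 36, 959]
  blob c [458.4 431.4] sz [24.4  1.8] ang 1.9 z 91.3 px [71, 34, 42, 5, 138]
  blob c [540.2 431.7] sz [ 0.6 58.8] ang 89.9 z 91.8 px [184, 34, 98, 4, 312]
  blob c [579.2 431.7] sz [17.8  0.4] ang 0.2 z 91.4 px [283, 34, 29, 4, 106]
  blob c [590.3 431.6] sz [0.4 4.1] ang 88.2 z 89.7 px [313, 34, 6, 4, 22]
  blob c [596.2 431.6] sz [8.9 0.4] ang 0.6 z 91.9 px [320, 34, 14, 4, 50]
  blob c [639.9 431.5] sz [ 0.5 30.5] ang 89.9 z 90.2 px [377, 34, 45, 4, 154]
  blob c [662.2 431. ] sz [ 1.6 14.6] ang 87.9 z 91.2 px [429, 34, 24, 6, 88]
tabs
  blob c [501.9 444.5] sz [ 8.9 12.6] ang 89.8 z 94.5 px [154, 2, 24, 17, 386]
  blob c [611.7 444.4] sz [ 8.7 12.6] ang 89.2 z 94.6 px [343, 2, 24, 17, 381]
```

Request:
{"fn": "carry_out", "kwargs": {"deltas": [[0,0,0,0,0],[0,0,0,0,0],[0,0,0,0,0],[0,0,-0.2,0,0],[0,0,-0.6,0,0],[0,0,-1,0,0],[0,0,-1,0,0]]}}

```text
clock: 53.62
position: [0.5579, 0.3305, 0.3368]
ee_rot: [0.707, 0.708, 0.004, 0.001]
ft_force: [0.3, 0.3, -1.5]
grip_width: 0.499
grasp_force: 0.0
```

```bash
python3 - <<'E'
from h import *
st();go(.6,.33,.194)
p=camera("wrist")
print("tabs");tops(p,.085,.12,(.48,.64,.44,.47),20)
print("bar");tops(p,.18,.2,(.48,.64,.2,.47),20)
sherds(p,(.47,.65,.25,.41),.03,.17)
E
```

```text
t 53.62 pos [0.5579 0.3305 0.3368] R [[-0.001, 1.0, 0.006], [1.0, 0.001, 0.005], [0.005, 0.006, -1.0]] w 0.499 f [ 0.3  0.3 -1.5] q [ 0.04  0.52 -0.99  1.22  0.43  1.61 -0.87]
d [-0.008  0.274  0.954] psi 90.1
tabs
  blob c [502.2 444.5] sz [ 8.9 11.2] ang 89.8 z 94.0 px [200, 46, 12, 10, 117]
  blob c [611.7 444.6] sz [12.2  9. ] ang 0.4 z 94.0 px [304, 46, 13, 10, 124]
bar
  blob c [556.9 331.1] sz [ 17.7 137.4] ang 0.0 z 189.3 px [247, 95, 23, 157, 2801]
```

Request:
{"fn": "carry_out", "kwargs": {"deltas": [[-0.01,0.15,0,0,-1],[-0.01,0.28,0,0,-1],[-0.01,0.28,0.1,0,-1],[-0.01,0.28,0.4,0,-1],[-0.01,0.28,0.7,0,-1],[-0.01,0.28,0.95,0,-1],[-0.01,0.28,0.95,0,-1]]}}

```text
clock: 54.55
position: [0.5972, 0.3262, 0.1848]
ee_rot: [0.706, 0.708, -0.003, -0.001]
ft_force: [0.0, -1.3, 0.6]
grip_width: 0.002
grasp_force: 0.0
```

Request:
{"fn": "carry_out", "kwargs": {"deltas": [[0,-0.08,0,0,-1],[0,-0.14,0,0,-1],[0,-0.2,0,0,-1],[0,-0.26,0,0,-1],[0,-0.32,0,0,-1],[0,-0.38,0,0,-1],[0,-0.44,0,0,-1]]}}

```text
clock: 55.42
position: [0.5526, 0.3275, 0.2039]
ee_rot: [0.711, 0.702, 0.021, 0.01]
ft_force: [64.7, -1.6, 60.0]
grip_width: -0.005
grasp_force: 39.6
```

```bash
python3 - <<'E'
from h import *
st()
p=camera("wrist");save(p,"w9.png")
E
```

```text
t 55.42 pos [0.5526 0.3275 0.2039] R [[0.012, 0.999, 0.044], [1.0, -0.013, 0.014], [0.015, 0.044, -0.999]] w -0.005 f [64.7 -1.6 60. ] q [ 0.09  0.55 -0.98  1.48  0.49  1.32 -0.94]
```

View pics/w9.png

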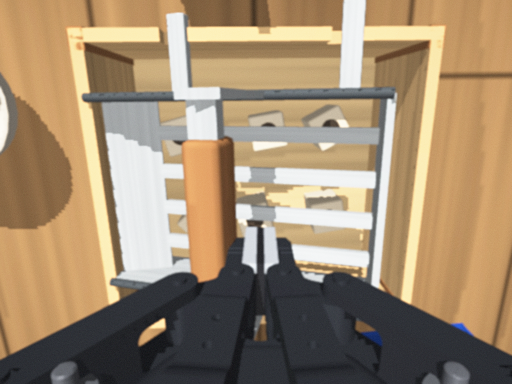

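The lip jams on the crate's end wall, since the basket only clears it by 2 mm. I back off, and will tip it the other way, about the back tabs.

Request:
{"fn": "carry_out", "kwargs": {"deltas": [[0,0.05,0,0,-1],[0,0.1,0,0,-1],[0,0.15,0,0,-1],[0,0.22,0,0,-1],[0,0.3,0,0,-1],[0,0.44,0,0,-1]]}}

```text
clock: 56.22
position: [0.5999, 0.3277, 0.1886]
ee_rot: [0.706, 0.708, -0.0, -0.0]
ft_force: [0.6, 0.0, -0.2]
grip_width: 0.0
grasp_force: 0.0
```

Request:
{"fn": "carry_out", "kwargs": {"deltas": [[0,0,-0.3,0,-1],[0,0,-0.7,0,-1],[0,0,-1,0,-1],[0,0,-1,0,-1]]}}

```text
clock: 56.72
position: [0.6003, 0.3286, 0.3426]
ee_rot: [0.707, 0.707, 0.003, 0.0]
ft_force: [0.4, -0.3, -0.7]
grip_width: -0.001
grasp_force: 0.0
```

```bash
python3 - <<'E'
from h import *
st();go(.51,.33,.194)
p=camera("wrist")
print("tabs");tops(p,.085,.12,(.48,.64,.44,.47),20)
print("bar");tops(p,.17,.21,(.45,.68,.2,.47),20)
print("posts");tops(p,.040,.052,(.445,.672,.235,.43),100)
E
```

```text
t 56.73 pos [0.6003 0.3286 0.3426] R [[-0.001, 1.0, 0.004], [1.0, 0.001, 0.004], [0.004, 0.004, -1.0]] w -0.001 f [ 0.4 -0.3 -0.7] q [-0.01  0.6  -0.96  1.09  0.48  1.66 -0.83]
d [ 0.006 -0.606  0.988] psi 90.1
tabs
  blob c [506.  444.9] sz [ 9.4 13.7] ang 89.2 z 94.6 px [164, 44, 14, 10, 122]
bar
  blob c [610.5 398.6] sz [7.8 5. ] ang 0.1 z 171.7 px [267, 91, 10, 7, 55]
  blob c [522.9 331.5] sz [137.8  33.6] ang 89.6 z 202.2 px [140, 92, 58, 164, 4655]
  blob c [614.1 389.8] sz [2.7 4.3] ang 0.3 z 170.8 px [274, 102, 4, 6, 21]
  blob c [614.2 380.8] sz [2.7 5.3] ang 1.1 z 171.1 px [274, 112, 4, 7, 24]
  blob c [614.4 364.7] sz [2.7 9.9] ang 0.6 z 170.9 px [274, 128, 4, 12, 43]
  blob c [613.5 330.7] sz [3.7 6.7] ang 0.6 z 170.7 px [272, 167, 5, 8, 32]
  blob c [614.5 322.2] sz [1.9 7. ] ang 0.8 z 170.8 px [274, 176, 3, 8, 24]
  blob c [614.  281.3] sz [2.  7.1] ang 0.5 z 170.8 px [273, 217, 3, 8, 24]
posts
  blob c [564.6 379.6] sz [30.2  9.9] ang 0.4 z 45.7 px [219, 106, 25, 9, 180]
  blob c [501.2 358.3] sz [13.  15.9] ang 85.6 z 45.7 px [175, 122, 14, 11, 115]
  blob c [567.4 356.8] sz [10.4 29.3] ang 87.3 z 45.7 px [222, 124, 24, 9, 153]
  blob c [507.1 291.5] sz [18.8 29.9] ang 81.9 z 45.8 px [178, 171, 23, 16, 270]
  blob c [553.2 285.4] sz [20.  35.9] ang 83.1 z 45.9 px [211, 175, 27, 16, 330]
```

Request:
{"fn": "carry_out", "kwargs": {"deltas": [[0.01,-0.3,0,0,-1],[0.01,-0.6,0,0,-1],[0.01,-0.83,0,0,-1],[0.01,-0.83,0.3,0,-1],[0.01,-0.83,0.6,0,-1],[0.01,-0.83,0.98,0,-1],[0.01,-0.83,0.98,0,-1]]}}

```text
clock: 57.65
position: [0.4732, 0.3266, 0.1873]
ee_rot: [0.707, 0.708, -0.004, -0.001]
ft_force: [0.7, -0.2, -0.3]
grip_width: -0.003
grasp_force: 0.0
```

Request:
{"fn": "carry_out", "kwargs": {"deltas": [[0,0.06,0,0,-1],[0,0.11,0,0,-1],[0,0.16,0,0,-1],[0,0.21,0,0,-1],[0,0.26,0,0,-1],[0,0.31,0,0,-1],[0,0.36,0,0,-1],[0,0.4,0,0,-1],[0,0.4,0,0,-1]]}}

```text
clock: 58.78
position: [0.5354, 0.3288, 0.1917]
ee_rot: [0.707, 0.707, 0.0, -0.0]
ft_force: [0.4, -0.3, -0.8]
grip_width: -0.003
grasp_force: 0.0
```

```bash
python3 - <<'E'
from h import *
st()
p=camera("wrist")
print("tabs");tops(p,.085,.14,(.48,.64,.44,.47),20)
print("bar");tops(p,.17,.21,(.45,.68,.2,.47),60)
E
```

```text
t 58.77 pos [0.5354 0.3288 0.1917] R [[-0.001, 1.0, -0.0], [1.0, 0.001, 0.0], [0.0, -0.0, -1.0]] w -0.003 f [ 0.4 -0.3 -0.8] q [ 0.07  0.56 -0.97  1.49  0.47  1.33 -0.93]
tabs
  blob c [505.9 445. ] sz [ 9.5 12. ] ang 89.6 z 93.8 px [203, 6, 21, 17, 333]
  blob c [615.4 444.5] sz [ 9.1 13.2] ang 90.0 z 93.9 px [379, 7, 25, 17, 366]
bar
  blob c [560.  359.9] sz [80.5 18.3] ang 89.1 z 189.3 px [297, 89, 59, 193, 7946]
  blob c [532.9 334. ] sz [25.9 23.7] ang 55.2 z 195.3 px [225, 227, 70, 89, 2552]
```

Request:
{"fn": "carry_out", "kwargs": {"deltas": [[0,0.05,0,0,-1],[0,0.1,0,0,-1],[0,0.15,0,0,-1],[0,0.2,0,0,-1]]}}

```text
clock: 59.32
position: [0.5517, 0.3334, 0.1923]
ee_rot: [0.702, 0.712, -0.009, -0.006]
ft_force: [-4.2, 4.9, 1.5]
grip_width: 0.001
grasp_force: 1.0
```

```bash
python3 - <<'E'
from h import *
st()
p=camera("wrist")
print("tabs");tops(p,.085,.18,(.48,.64,.44,.47),20)
E
```

```text
t 59.33 pos [0.5517 0.3334 0.1923] R [[-0.014, 1.0, -0.021], [1.0, 0.014, -0.004], [-0.004, -0.021, -1.0]] w 0.001 f [-4.2  4.9  1.5] q [ 0.05  0.61 -0.95  1.43  0.48  1.38 -0.91]
tabs
  blob c [507.1 444.8] sz [ 9.5 12.1] ang 89.5 z 108.4 px [178, 7, 23, 19, 391]
  blob c [615.6 444.7] sz [12.7  9.3] ang 0.5 z 94.0 px [359, 15, 24, 18, 367]
```

Request:
{"fn": "carry_out", "kwargs": {"deltas": [[0,0.05,0,0,-1],[0,0.1,0,0,-1],[0,0.15,0,0,-1],[0,0.2,0,0,-1],[0,0.25,0,0,-1],[0,0.25,0,0,-1]]}}

```text
clock: 60.12
position: [0.6031, 0.3286, 0.1915]
ee_rot: [0.707, 0.707, -0.0, 0.0]
ft_force: [-1.6, -0.7, 0.1]
grip_width: -0.001
grasp_force: 0.6
```

```bash
python3 - <<'E'
from h import *
st()
p=camera("wrist")
print("tabs");tops(p,.085,.25,(.46,.64,.435,.47),20)
E
```

```text
t 60.12 pos [0.6031 0.3286 0.1915] R [[-0.0, 1.0, -0.0], [1.0, 0.0, -0.0], [-0.0, -0.0, -1.0]] w -0.001 f [-1.6 -0.7  0.1] q [ 0.02  0.67 -0.91  1.32  0.52  1.4  -0.87]
tabs
  blob c [622.6 442. ] sz [14.2 34.6] ang 89.2 z 97.5 px [264, 4, 59, 30, 886]
  blob c [475.1 437.6] sz [ 5.1 29.5] ang 89.9 z 99.9 px [21, 21, 49, 9, 434]
  blob c [553.9 437.5] sz [ 5.  98.8] ang 89.8 z 100.0 px [105, 21, 157, 9, 1386]
```

Request:
{"fn": "carry_out", "kwargs": {"deltas": [[0,0.03,0,0,-1],[0,0.06,0,0,-1],[0,0.08,0,0,-1],[0,0.08,0,0,-1],[0,0.08,0,0,-1]]}}

```text
clock: 60.8
position: [0.6143, 0.329, 0.1917]
ee_rot: [0.707, 0.708, -0.0, 0.0]
ft_force: [-2.3, -0.4, -1.5]
grip_width: 0.001
grasp_force: 0.6
```

```bash
python3 - <<'E'
from h import *
st()
p=camera("wrist");save(p,"w10.png");W=world(p)
# plane fit of orange bar face / basket side wall top edge (dark): use bars: steel pixels region
p2=camera("top");W2=world(p2);m=(W2[...,2]>.13)&(abs(W2[...,0]-.56)<.2)&(W2[...,1]>.2)&(W2[...,1]<.48)&(W2[...,2]<.26)
h=cv2.cvtColor(p2["img"],cv2.COLOR_RGB2HSV)
print(m.sum())
tops(p,.13,.26,(.42,.72,.40,.47),40)
E
```

```text
t 60.8 pos [0.6143 0.329  0.1917] R [[-0.001, 1.0, -0.0], [1.0, 0.001, -0.0], [-0.0, -0.0, -1.0]] w 0.001 f [-2.3 -0.4 -1.5] q [ 0.01  0.69 -0.91  1.29  0.53  1.41 -0.86]
395
  blob c [569.9 417.1] sz [34.1 76.5] ang 90.0 z 175.8 px [0, 0, 247, 91, 4177]
```

View pics/w10.png

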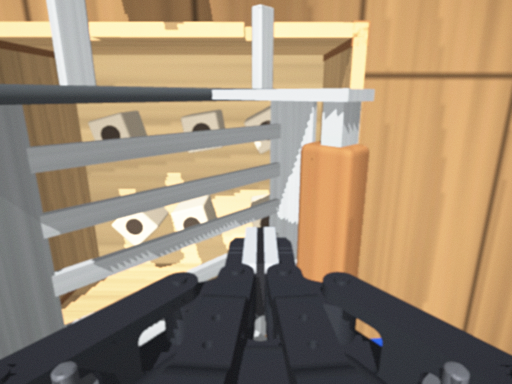

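```bash
python3 - <<'E'
from h import *
p=camera("wrist");W=world(p)
m=np.zeros(W.shape[:2],bool);m[85:103,5:205]=1
P=W[m&(W[...,2]>.13)&(W[...,2]<.3)];print(P.shape)
c=np.polyfit(P[:,0],P[:,2],1);print("tilt",np.degrees(np.arctan(c[0])),np.std(P[:,2]-np.polyval(c,P[:,0])))
E
```

```text
(3339, 3)
tilt -46.03689133975849 0.0014312836726383658
```

Tilted 46°. Now I let it back down gently.

Request:
{"fn": "carry_out", "kwargs": {"deltas": [[0,-0.06,0,0,-1],[0,-0.12,0,0,-1],[0,-0.18,0,0,-1],[0,-0.24,0,0,-1],[0,-0.3,0,0,-1],[0,-0.36,0,0,-1],[0,-0.42,0,0,-1],[0,-0.48,0,0,-1],[0,-0.54,0,0,-1],[0,-0.6,0,0,-1],[0,-0.66,0,0,-1],[0,-0.7,0,0,-1],[0,-0.7,0,0,-1]]}}

```text
clock: 62.58
position: [0.5092, 0.3289, 0.1919]
ee_rot: [0.707, 0.708, 0.0, 0.0]
ft_force: [-0.4, -0.5, -0.7]
grip_width: -0.006
grasp_force: 0.0
```

Request:
{"fn": "carry_out", "kwargs": {"deltas": [[0,0,-0.3,0,-1],[0,0,-0.7,0,-1],[0,0,-1,0,-1],[0,0,-1,0,-1]]}}

```text
clock: 63.08
position: [0.5103, 0.3299, 0.3455]
ee_rot: [0.707, 0.707, 0.003, 0.0]
ft_force: [0.1, 0.6, -0.9]
grip_width: 0.002
grasp_force: 0.0
```

```bash
python3 - <<'E'
from h import *
st()
p=camera("wrist")
print("tabs");tops(p,.085,.14,(.48,.64,.44,.47),20);tops(p,.085,.14,(.48,.64,.2,.221),10)
print("bar");tops(p,.17,.22,(.45,.68,.2,.47),60)
E
```

```text
t 63.08 pos [0.5103 0.3299 0.3455] R [[-0.001, 1.0, 0.005], [1.0, 0.001, 0.003], [0.003, 0.005, -1.0]] w 0.002 f [ 0.1  0.6 -0.9] q [ 0.09  0.43 -1.04  1.32  0.37  1.58 -0.89]
tabs
  blob c [505.8 444.6] sz [ 9.1 10.7] ang 90.0 z 93.9 px [250, 46, 11, 10, 109]
  blob c [615.4 444.8] sz [ 9.2 12.1] ang 90.0 z 93.9 px [351, 46, 13, 10, 126]
  blob c [614.8 217.8] sz [11.6  6.4] ang 0.4 z 93.9 px [337, 243, 11, 5, 52]
bar
  blob c [560.4 330.8] sz [138.2  18. ] ang 89.8 z 189.2 px [302, 94, 30, 153, 3016]
```

Request:
{"fn": "carry_out", "kwargs": {"deltas": [[-0.2,0.02,0,0,-1],[-0.45,0.05,0,0,-1],[-0.9,0.08,0,0,-1]]}}

```text
clock: 63.5
position: [0.5207, 0.1987, 0.3402]
ee_rot: [0.706, 0.709, -0.001, -0.001]
ft_force: [1.4, -0.9, 0.5]
grip_width: 0.003
grasp_force: 0.0
```

Request:
{"fn": "carry_out", "kwargs": {"deltas": [[-0.3,0.03,0,0,-1],[-0.6,0.05,0,0,-1],[-0.9,0.2,0,0,-1],[-0.9,0.2,0,0,-1]]}}

```text
clock: 64.0
position: [0.5525, 0.0586, 0.3397]
ee_rot: [0.71, 0.705, -0.001, -0.001]
ft_force: [-0.9, -0.4, -0.7]
grip_width: -0.001
grasp_force: 0.0
```

```bash
python3 - <<'E'
from h import *
st()
p=camera("wrist");save(p,"w11.png")
sherds(p,(.44,.72,-.10,.09),.063,.09)
print("rim");tops(p,.066,.076,(.4,.75,-.2,.2),100)
W=world(p);m=(abs(W[...,2]-.06)<.004)&(abs(W[...,1])<.09)&(W[...,0]>.4)
for y in(-.05,0,.05):
    k=m&(abs(W[...,1]-y)<.005);print("surface x",y,np.nanmin(W[k][:,0]),np.nanmax(W[k][:,0]))
E
```

```text
t 64.0 pos [0.5525 0.0586 0.3397] R [[0.007, 1.0, -0.003], [1.0, -0.007, -0.001], [-0.001, -0.003, -1.0]] w -0.001 f [-0.9 -0.4 -0.7] q [ 0.63  0.28 -1.    1.46  0.24  1.53 -0.37]
  s [547.5  24.   69.8] px [257.0, 181.0] 45
  s [584.7  24.4  68.1] px [287.0, 180.0] 44
  s [554.7 -18.9  69.9] px [263.0, 213.0] 35
  s [588.5 -45.2  69.6] px [289.0, 232.0] 33
rim
  blob c [558.1   6.8] sz [260.9 203.2] ang 3.4 z 70.9 px [151, 104, 222, 168, 3262]
  blob c [ 683.8 -109. ] sz [22.1 10.1] ang 3.1 z 70.7 px [351, 271, 17, 8, 110]
  blob c [ 623.7 -112.8] sz [24.9 10.7] ang 2.9 z 70.6 px [305, 273, 19, 9, 115]
surface x -0.05 0.4407661369659592 0.6911975104808749
surface x 0 0.4379576092833413 0.6883516775933907
surface x 0.05 0.4347034410114133 0.6853718783938334
```

View pics/w11.png

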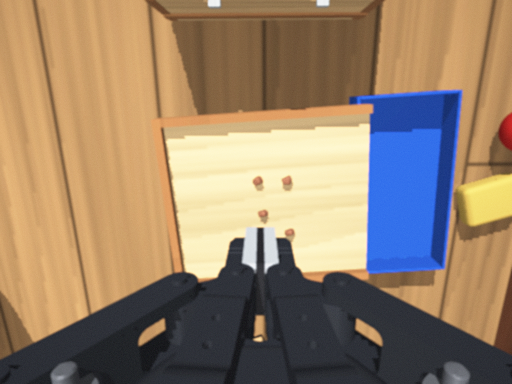

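Request:
{"fn": "carry_out", "kwargs": {"deltas": [[-0.2,0.01,0,0,0.3],[-0.5,0.02,0,0,0.3],[-0.9,0.04,0,0,0.3]]}}

```text
clock: 64.42
position: [0.5573, -0.0694, 0.3413]
ee_rot: [0.705, 0.709, 0.0, -0.0]
ft_force: [0.9, -0.6, 0.9]
grip_width: 0.635
grasp_force: 0.0
```

Request:
{"fn": "carry_out", "kwargs": {"deltas": [[-0.3,0.01,0,0,0.3],[-0.6,0.02,0,0,0.3],[-0.9,0.04,0,0,0.3]]}}

```text
clock: 64.8
position: [0.5638, -0.2058, 0.3412]
ee_rot: [0.706, 0.708, -0.0, -0.0]
ft_force: [1.4, -0.5, -0.3]
grip_width: 0.652
grasp_force: 0.0
```

Request:
{"fn": "carry_out", "kwargs": {"deltas": [[-0.3,0.01,0.2,-0.3,0.3],[-0.6,0.02,0.4,-0.6,0.3],[-0.9,0.04,0.6,-0.77,0.3],[-0.9,0.04,0.6,-0.77,0.3],[-0.9,0.04,0.6,-0.77,0.3]]}}

```text
clock: 65.42
position: [0.5705, -0.339, 0.2515]
ee_rot: [0.55, 0.835, 0.001, -0.0]
ft_force: [0.8, 0.9, 0.3]
grip_width: 0.653
grasp_force: 0.0
```

```bash
python3 - <<'E'
from h import *
st()
p=camera("wrist")
print("handle");tops(p,.064,.085,(.3,.75,-.55,-.15))
go(.5688,-.347,.06)
E
```

```text
t 65.42 pos [ 0.5705 -0.339   0.2515] R [[-0.395, 0.919, -0.0], [0.919, 0.395, 0.002], [0.001, 0.001, -1.0]] w 0.653 f [0.8 0.9 0.3] q [ 1.04  0.56 -0.86  1.31  0.41  1.45  0.62]
handle
  blob c [ 567.7 -346.4] sz [19.9 88.9] ang 23.4 z 73.6 px [244, 129, 22, 92, 1890]
d [-0.046 -0.035  1.282] psi 113.3
```

Request:
{"fn": "carry_out", "kwargs": {"deltas": [[-0.045,-0.04,0.35,0,0.3],[-0.045,-0.04,0.7,0,0.3],[-0.045,-0.04,0.8,0,0.3],[-0.045,-0.04,0.8,0,0.3]]}}

```text
clock: 65.97
position: [0.5677, -0.3485, 0.1328]
ee_rot: [0.55, 0.835, 0.0, 0.0]
ft_force: [-0.2, -0.8, 1.0]
grip_width: 0.645
grasp_force: 0.0
```

Request:
{"fn": "carry_out", "kwargs": {"deltas": [[0,0,0.25,0,0.3],[0,0,0.47,0,0.3],[0,0,0.47,0,0.3],[0,0,0.47,0,-1],[0,0,0.47,0,-1],[0,0,0.47,0,-1],[0,0,0.47,0,-1],[0,0,0.47,0,-1],[0,0,0.47,0,-1]], "force": 80}}

```text
clock: 67.1
position: [0.5684, -0.3499, 0.0639]
ee_rot: [0.551, 0.835, 0.0, 0.002]
ft_force: [-0.1, 0.7, 7.2]
grip_width: 0.222
grasp_force: 78.1
```

```bash
python3 - <<'E'
from h import *
st()
E
```

```text
t 67.1 pos [ 0.5684 -0.3499  0.0639] R [[-0.393, 0.919, 0.003], [0.919, 0.393, -0.002], [-0.003, 0.002, -1.0]] w 0.222 f [-0.1  0.7  7.2] q [ 1.03  0.71 -0.78  1.5   0.53  1.14  0.55]
```

Request:
{"fn": "carry_out", "kwargs": {"deltas": [[0,0,-0.25,0,-1],[0,0,-0.6,0.2,-1],[0,0,-1,0.45,-1],[0,0,-1,0.67,-1],[0,0,-1,0.67,-1]]}}

```text
clock: 67.72
position: [0.5672, -0.3494, 0.2124]
ee_rot: [0.688, 0.726, -0.0, 0.001]
ft_force: [0.2, 0.0, -3.8]
grip_width: 0.22
grasp_force: 79.2
```

Request:
{"fn": "carry_out", "kwargs": {"deltas": [[0.2,-0.03,0,0,-1],[0.45,-0.08,0,0,-1],[0.765,-0.12,0,0,-1]]}}

```text
clock: 68.1
position: [0.5419, -0.2353, 0.2104]
ee_rot: [0.687, 0.726, -0.0, -0.001]
ft_force: [0.2, 0.7, -2.7]
grip_width: 0.217
grasp_force: 79.2
```

Request:
{"fn": "carry_out", "kwargs": {"deltas": [[0.25,-0.04,0,0,-1],[0.5,-0.08,0,0,-1],[0.765,-0.12,0,0,-1]]}}

```text
clock: 68.47
position: [0.5179, -0.1211, 0.2106]
ee_rot: [0.687, 0.727, -0.0, -0.001]
ft_force: [-0.3, -0.5, -2.0]
grip_width: 0.222
grasp_force: 79.2
```

Request:
{"fn": "carry_out", "kwargs": {"deltas": [[0.25,-0.04,0,0,-1],[0.5,-0.08,0,0,-1],[0.765,-0.12,0,0,-1],[0.765,-0.12,0.2,0,-1],[0.765,-0.12,0.4,0,-1],[0.765,-0.12,0.4,0,-1]]}}

```text
clock: 69.22
position: [0.4929, -0.0086, 0.1493]
ee_rot: [0.687, 0.727, -0.001, -0.002]
ft_force: [-1.1, -0.4, -2.4]
grip_width: 0.225
grasp_force: 79.1
```

```bash
python3 - <<'E'
from h import *
st();go(.495,-.0098,.125)
p=camera("wrist");sherds(p,(.44,.72,-.10,.09),.063,.09)
E
```

```text
t 69.22 pos [ 0.4929 -0.0086  0.1493] R [[-0.056, 0.998, -0.005], [0.998, 0.056, 0.001], [0.001, -0.005, -1.0]] w 0.225 f [-1.1 -0.4 -2.4] q [ 0.82  0.27 -0.99  1.89  0.25  1.12 -0.21]
d [-0.009  0.015  0.162] psi 93.2
  s [546.4  23.9  69.4] px [350.0, 161.0] 247
  s [583.2  23.8  68.2] px [407.0, 163.0] 256
  s [552.8 -19.1  69.2] px [351.0, 225.0] 187
  s [587.1 -45.1  68.9] px [395.0, 263.0] 192
```

Request:
{"fn": "carry_out", "kwargs": {"deltas": [[-0.01,0.015,0.08,0,-1],[-0.01,0.015,0.14,0,-1],[-0.01,0.015,0.175,0,-1],[-0.01,0.015,0.175,0,-1]]}}

```text
clock: 69.78
position: [0.4968, -0.01, 0.1247]
ee_rot: [0.688, 0.726, -0.0, -0.0]
ft_force: [0.5, 0.9, -2.9]
grip_width: 0.22
grasp_force: 79.4
```

```bash
python3 - <<'E'
from h import *
st();go(.69,.001,.124)
E
```

```text
t 69.78 pos [ 0.4968 -0.01    0.1247] R [[-0.054, 0.999, -0.001], [0.999, 0.054, 0.0], [0.0, -0.001, -1.0]] w 0.22 f [ 0.5  0.9 -2.9] q [ 0.79  0.31 -0.97  1.9   0.29  1.08 -0.24]
d [0.004 1.29  0.004] psi 93.1
```

Request:
{"fn": "carry_out", "kwargs": {"deltas": [[0,0,0.015,0,-1],[0,0.08,0.015,0,-1],[0,0.16,0.015,0,-1],[0,0.24,0.015,0,-1],[0,0.32,0.015,0,-1],[0,0.4,0.015,0,-1],[0,0.48,0.015,0,-1],[0,0.56,0.015,0,-1],[0,0.64,0.015,0,-1],[0,0.72,0.015,0,-1],[0,0.8,0.015,0,-1]]}}

```text
clock: 71.15
position: [0.6166, -0.0035, 0.1238]
ee_rot: [0.688, 0.726, -0.001, -0.0]
ft_force: [-8.7, -0.3, 11.3]
grip_width: 0.221
grasp_force: 81.3
```

```bash
python3 - <<'E'
from h import *
st();go(.69,.001,.124)
p=camera("wrist");sherds(p,(.44,.72,-.10,.09),.063,.09)
E
```

```text
t 71.15 pos [ 0.6166 -0.0035  0.1238] R [[-0.054, 0.999, -0.002], [0.999, 0.054, -0.001], [-0.001, -0.002, -1.0]] w 0.221 f [-8.7 -0.3 11.3] q [ 0.58  0.57 -0.86  1.6   0.46  1.19 -0.33]
d [ 0.004  0.49  -0.002] psi 93.1
  s [646.1  26.4  68.6] px [316.0, 171.0] 568
  s [641.7 -12.6  67. ] px [303.0, 234.0] 51
```

Foot is on the board (11 N down) and the sherds are moving ahead of it. I sweep on over the edge.

Request:
{"fn": "carry_out", "kwargs": {"deltas": [[0,0.08,0,0,-1],[0,0.16,0,0,-1],[0,0.24,0,0,-1],[0,0.3,0,0,-1],[0,0.36,0,0,-1],[0,0.42,0,0,-1],[0,0.48,0,0,-1],[0,0.52,0,0,-1],[0,0.52,0,0,-1],[0,0.52,0,0,-1]]}}

```text
clock: 72.45
position: [0.6951, 0.0007, 0.1239]
ee_rot: [0.688, 0.726, 0.0, 0.0]
ft_force: [-2.7, 0.6, 4.5]
grip_width: 0.224
grasp_force: 80.3
```

Request:
{"fn": "carry_out", "kwargs": {"deltas": [[0,-0.1,-0.1,0,-1],[0,-0.3,-0.5,0,-1],[0,-0.6,-1,0,-1],[0,-0.9,-1,0,-1],[0,-0.9,-1,0,-1]]}}

```text
clock: 73.08
position: [0.5582, -0.0067, 0.2753]
ee_rot: [0.688, 0.726, -0.0, 0.002]
ft_force: [1.1, -0.2, -2.5]
grip_width: 0.222
grasp_force: 80.0
```

```bash
python3 - <<'E'
from h import *
st()
p=camera("wrist");save(p,"w12.png");sherds(p,(.44,.85,-.13,.13),.005,.09)
q=camera("top");sherds(q,(.44,.85,-.13,.13),.005,.09)
E
```

```text
t 73.08 pos [ 0.5582 -0.0067  0.2753] R [[-0.053, 0.999, 0.003], [0.999, 0.053, -0.004], [-0.004, 0.003, -1.0]] w 0.222 f [ 1.1 -0.2 -2.5] q [ 0.74  0.31 -0.97  1.57  0.26  1.4  -0.21]
  s [673.3 114.9  71.1] px [392.0, 41.0] 8
  s [714.5  29.6  12.9] px [395.0, 130.0] 64
  s [714.8 -11.9  14.2] px [390.0, 165.0] 47
  s [716.7 -39.7  14.5] px [388.0, 187.0] 48
```

View pics/w12.png

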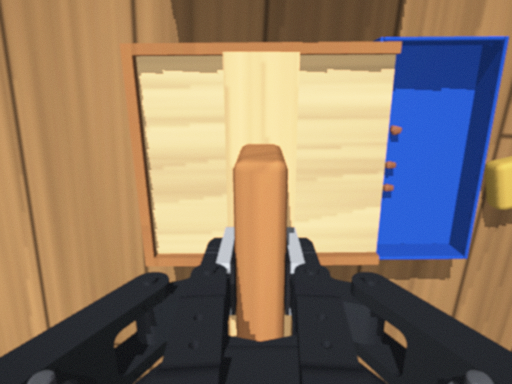

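Request:
{"fn": "carry_out", "kwargs": {"deltas": [[-0.25,0,0,0,-1],[-0.5,-0.01,0,0,-1],[-0.757,-0.02,0,0,-1]]}}

```text
clock: 73.55
position: [0.5637, -0.1214, 0.2716]
ee_rot: [0.688, 0.726, 0.0, -0.001]
ft_force: [0.3, 0.7, -3.5]
grip_width: 0.22
grasp_force: 79.9
```

Request:
{"fn": "carry_out", "kwargs": {"deltas": [[-0.25,0,0,0,-1],[-0.5,-0.01,0,0,-1],[-0.757,-0.02,0,0,-1]]}}

```text
clock: 73.92
position: [0.5668, -0.2351, 0.2713]
ee_rot: [0.688, 0.726, 0.0, -0.001]
ft_force: [0.7, -0.0, -2.0]
grip_width: 0.222
grasp_force: 79.9
```

Request:
{"fn": "carry_out", "kwargs": {"deltas": [[-0.25,0,0,0,-1],[-0.5,-0.01,0,0,-1],[-0.757,-0.02,0.1,0,-1],[-0.757,-0.02,0.4,0,-1],[-0.757,-0.02,0.7,0,-1],[-0.757,-0.02,0.9,0,-1],[-0.757,-0.02,0.9,0,-1]]}}

```text
clock: 74.8
position: [0.5682, -0.3467, 0.1337]
ee_rot: [0.688, 0.726, -0.0, -0.003]
ft_force: [0.2, -0.5, -2.6]
grip_width: 0.219
grasp_force: 79.8
```

```bash
python3 - <<'E'
from h import *
o=st();go(*o["position"][:2],.065)
q=camera("top");sherds(q,(.44,.85,-.13,.13),.005,.09)
q=camera("scene");sherds(q,(.44,.85,-.13,.13),.005,.09)
f=384/2/np.tan(np.radians(q["vertical_fov"])/2)
c=q["R"]@np.array([.66,-.0,.04])+q["t"];u,v=(c[:2]/c[2]*f+[q["cx"],q["cy"]]).astype(int)
cv2.imwrite("pics/c13.png",cv2.resize(q["img"][v-55:v+55,u-60:u+60,::-1],(600,550),interpolation=2))
E
```

```text
t 74.8 pos [ 0.5682 -0.3467  0.1337] R [[-0.054, 0.999, -0.005], [0.999, 0.054, 0.004], [0.004, -0.005, -1.0]] w 0.219 f [ 0.2 -0.5 -2.6] q [ 1.01  0.63 -0.76  1.44  0.44  1.25  0.26]
d [-0.002  0.002  0.458] psi 93.1
```

View pics/c13.png

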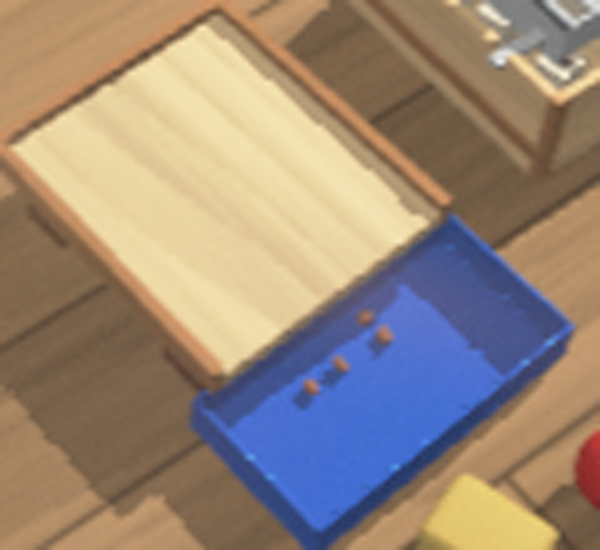

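All four sherds are in the tub and the board is clear. I set the scraper down.

Request:
{"fn": "carry_out", "kwargs": {"deltas": [[0,0,0.2,0,-1],[0,0,0.35,0,-1],[0,0,0.43,0,-1],[0,0,0.465,0,-1],[0,0,0.465,0,-1],[0,0,0.465,0,0.1],[0,0,0.465,0,0.1],[0,0,0.465,0,0.1],[0,0,0.465,0,0.1]]}}

```text
clock: 76.03
position: [0.5693, -0.3474, 0.0683]
ee_rot: [0.688, 0.726, 0.0, 0.0]
ft_force: [-1.0, -0.1, -0.1]
grip_width: 0.547
grasp_force: 0.0
```

Request:
{"fn": "carry_out", "kwargs": {"deltas": [[0,0,-0.2,0,0.1],[0,0,-0.5,0,0.1],[0,0,-1,0,0.1],[0,0,-1,0,0.1]]}}

```text
clock: 76.53
position: [0.571, -0.3475, 0.2232]
ee_rot: [0.688, 0.726, 0.001, 0.003]
ft_force: [0.0, 0.2, -0.5]
grip_width: 0.552
grasp_force: 0.0
```

```bash
python3 - <<'E'
from h import *
st()
p=camera("wrist");print("handle");tops(p,.064,.085,(.3,.75,-.55,-.15))
q=camera("top")
print("bar");tops(q,.17,.21,(.45,.68,.2,.47),10)
for n in("dish","bowl","brushpot","post5_c"): print(n,[(np.round(b["position"],3).tolist(),round(b["conf"],2)) for b in boxes_of(n,q)][:2])
E
```

```text
t 76.53 pos [ 0.571  -0.3475  0.2232] R [[-0.054, 0.999, 0.006], [0.999, 0.054, -0.003], [-0.004, 0.006, -1.0]] w 0.552 f [ 0.   0.2 -0.5] q [ 1.02  0.56 -0.79  1.35  0.39  1.39  0.29]
handle
  blob c [ 567.9 -344. ] sz [19.7 88.6] ang 2.7 z 73.6 px [245, 120, 24, 102, 2308]
bar
  blob c [561.1 328.4] sz [ 18.7 136.9] ang 0.7 z 188.3 px [155, 174, 36, 5, 161]
dish [([0.503, -0.571, 0.019], 0.91)]
bowl [([0.519, 0.56, 0.066], 0.72), ([0.301, 0.401, 0.021], 0.66)]
brushpot []
post5_c []
```

```bash
python3 -c "
from h import *
print(ticket.hand_in())"
```

```text
the job is handed in; nothing more can be done
None
```

The job is handed in, with no verdict shown: in the last camera checks all six posts were in the crate, the empty basket was seated in the notches (tipped to 46° backwards, with the posts lifted in by hand first because the lip jammed on the crate wall), the four sherds I found were in the tub, and the scraper stood on its foot on the bench.

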